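# Clip the stirrer paddles back on their rail in size order

## Robot

A 7-joint arm with a two-finger parallel gripper is mounted at the origin on the work surface. World frame = base frame: x ahead of the robot, y to its left, z up, the work surface at z = 0. Lengths are in m, angles in rad, forces in N, time in s.
With the tool pointing down it reaches from about 0.4 to 0.85 m from the base axis. Payload 10.4 kg.
Tool frame: the origin (TCP) lies at the very end of the fingers, on their centre line; the grasp point (between the pads) lies 19 mm behind it; x points along the fingers, z is the direction in which the jaws open and shut, and the axes are right-handed (so a half turn about x gives the same grasp; the last joint's range is limited). The gripper opens to 85 mm and grips with 20 to 120 N. Pads are 22 mm wide; open, the fingers measure 114 mm over their backs; the gripper's body (76 mm by 85 mm) begins 54 mm behind the grasp point. The pads swing forward as they close: fully open they stand 13 mm farther back than shut.
Start: joints at [-1.324, 0.332, -0.065, 1.46, 0.022, 1.35, -0.088], TCP at [0.167, 0.602, 0.231] pointing down, gripper open.
Joint ranges: [-2.6, 2.6], [-0.5, 2.12], [-1.47, 1.34], [0.16, 2.42], [-1.27, 4.41], [0.06, 2.06], [-2.6, 2.6]. Speed limits (rad/s): [2.22, 2.22, 2.79, 2.79, 3.14, 3.14, 3.14].

## Interface

Orientations are given as a unit quaternion [x, y, z, w].
In Python, from workcell import get_obs, camera, camera_info, hand_in gives the robot as it stands.
- The arm moves only by the tool move_arm, never from a script. Its argument "motion" is text: rows parted by semicolons, each of 4 numbers parted by spaces: the shift along the world's x, y, z in m, then the turn about the world's z in rad. In form: tx ty tz spin; .... A call has 1 to 10 rows; each row is the pose to reach, as a shift and turn from the pose commanded when the call began; what a row does not reach only later rows make up. A row lasts 1/8 s, in which the tool goes at most 62.5 mm and 10.7 degrees, less where a joint would pass 70% of its speed; a pose out of reach is approached as far as the arm can. A call with a gripper value outside its range is refused whole. "grip" is the opening, from 0 (shut) to 1 (fully open), set as the call begins (left out, the last holds). The fingers move at their own pace and stop on an object; "force" is the grip in N (left out, the last holds). Time passes only in rows, so rows that repeat a pose let the fingers close. It gives the time, the measured TCP pose, the force and the opening at its end, in the units of the state.
- get_obs(): the state, without advancing time (a new reading comes with each control period).
- camera(name): name is "scene" or "top" or "wrist"; returns (picture, depth): 400x640x3 uint8, red, green, blue; 400x640 float32, m along the optical axis (not along the pixel's ray), 0 where there is no reading.
- camera_info(name): a dict with "camera_matrix" (3x3 intrinsics, pixels), "eye" and "attitude" of the camera in the world. Camera axes: x right, y up, looking along -z (the intrinsics and any distortion apply to the point x, -y, -z); pixel columns grow to the right and rows downward; lengths in m; the calibration is good to about 2 mm. The wrist camera is an equidistant fisheye: a pixel r from the principal point sees the ray r / f radians off the axis. A picture is of the moment at which its call begins: read the wrist's pose just before it. camera_info takes no time and is no camera call; for the wrist camera it gives the pose at the moment of the call.
- hand_in(): hands the job in, once; it reports no verdict.
The state is a dict: "clock": time; "joint_pos": joint angles; "joint_velocities": joint speeds; "tau": joint torques, N m; "position": TCP position; "ee_rot": TCP orientation; "ft_force": force on the tool from outside, world axes, zero at the start; "torque": the same for the moment, N m; "grip_width": opening from 0.0 (shut) to 1.0 (fully open).
Only numpy, scipy, OpenCV 4.12 (cv2) and the standard library are available. Lean on these libraries where they do the work, as an engineer would, in place of code of your own. Each camera call takes 0.05 s, during which the arm holds its last target.

## Task

Put the two loose stirrer paddles back on the clip rail so that the blades run from the largest at the robot's left end to the smallest at its right end, blades pointing away from the robot. For each, tuck the plain end of the shaft under the keeper bar and press the shaft down until it clicks fully home, flat in its spring clip. Leave the middle paddle clipped where it is and the other things on the bench undisturbed.

Things in the scene. Friction and masses are not known exactly. Their poses are not given: they have to be found in the camera images.
- rail: Fixed aluminium clip rail; origin on the bench under its middle place; x along the clipped shafts from plain end to blade (away from the robot), y along the rail to the robot's left, z up. Base plate 8 mm thick, x -92 to +50, y -132 to +132 mm. Places at y +80 (left), 0 (taken), -80 (right). A clipped shaft lies level, axis 30 mm up, grip point at x 0 (10 mm either way is fine), fingers free beside it.
- keeper (a point): Keeper bar, along the whole rail at its robot side: this point is mid-bar on its underside, 37.5 mm above the bench. 20 mm wide (rail x -84 to -64 mm), 4 mm thick, open below to the base plate. It clears a clipped shaft by 1.5 mm, so the shaft goes under it plain end first, blade end tilted up about 20 degrees, then swings down about the ridge.
- ridge (a point): Ridge along the rail that carries the shafts, this point mid-rail on its top, 24 mm above the bench; rail x -55 to -45 mm. At each place two flared cheeks, to about 35 mm above the bench, make a notch about 20 mm wide that guides the shaft sideways. With its end under the keeper the shaft pivots on the ridge.
- bay_left (a point): Spring clip of the left (robot's left, y +80 mm) place: point on a clipped shaft's axis, mid-clip, 35 mm outward (rail x) of the shaft's grip point, 30 mm above the bench; axes as the rail's. Two sprung steel jaws 16 mm long with flared mouth 28 mm wide, 15 mm above the axis; lips 6 mm apart, 7 mm above the axis. About 10 to 15 N of push clicks the shaft in from above; saddle below it 24 mm above the bench.
- bay_mid (a point): Spring clip of the middle (taken) place: point on a clipped shaft's axis, mid-clip, 35 mm outward (rail x) of the shaft's grip point, 30 mm above the bench; axes as the rail's. Two sprung steel jaws 16 mm long with flared mouth 28 mm wide, 15 mm above the axis; lips 6 mm apart, 7 mm above the axis. About 10 to 15 N of push clicks the shaft in from above; saddle below it 24 mm above the bench.
- bay_right (a point): Spring clip of the right (robot's right, y -80 mm) place: point on a clipped shaft's axis, mid-clip, 35 mm outward (rail x) of the shaft's grip point, 30 mm above the bench; axes as the rail's. Two sprung steel jaws 16 mm long with flared mouth 28 mm wide, 15 mm above the axis; lips 6 mm apart, 7 mm above the axis. About 10 to 15 N of push clicks the shaft in from above; saddle below it 24 mm above the bench.
- paddle_large_grip (a point): The loose paddle with the largest blade, on the bench to the robot's right. Steel shaft 12 mm in diameter, 130 mm long, then a flat white blade 68 mm wide, 30 mm long, 12 mm thick; about 170 g. Site on the shaft's axis where best gripped, 80 mm from the plain end, 50 mm from the blade; x along the shaft to the blade, y across the blade, z up. Lying on the bench its axis is 6 mm up.
- paddle_large_end (a point): Plain (bladeless) end of the shaft of that paddle, on its axis, 80 mm from the grip point.
- paddle_large: The same paddle again, its origin on the underside, 6 mm below the grip point; axes as there.
- paddle_small_grip (a point): The loose paddle with the smallest blade, on the bench to the robot's right. Steel shaft 12 mm in diameter, 130 mm long, then a flat white blade 32 mm wide, 30 mm long, 12 mm thick; about 130 g. Site on the shaft's axis where best gripped, 80 mm from the plain end, 50 mm from the blade; x along the shaft to the blade, y across the blade, z up. Lying on the bench its axis is 6 mm up.
- paddle_small_end (a point): Plain (bladeless) end of the shaft of that paddle, on its axis, 80 mm from the grip point.
- paddle_small: The same paddle again, its origin on the underside, 6 mm below the grip point; axes as there.
- paddle_mid_grip (a point): The paddle with the middle-sized blade, already clipped into the middle place of the rail. Steel shaft 12 mm in diameter, 130 mm long, then a flat white blade 50 mm wide, 30 mm long, 12 mm thick; about 150 g. Site on the shaft's axis where best gripped, 80 mm from the plain end, 50 mm from the blade; x along the shaft to the blade, y across the blade, z up. Lying on the bench its axis is 6 mm up.
- paddle_mid_end (a point): Plain (bladeless) end of the shaft of that paddle, on its axis, 80 mm from the grip point.
- paddle_mid: The same paddle again, its origin on the underside, 6 mm below the grip point; axes as there.
- wash_bottle: Bystander: white wash bottle with orange cap and spout, 62 mm in diameter, about 205 mm high; origin under it.
- flask: Bystander: round glass flask in a cork ring, 84 mm in diameter, 156 mm high; origin under it.
- beaker: Bystander: clear plastic beaker, 72 mm in diameter, 85 mm high; origin under it.
- foam_lid: Bystander: pale green foam lid, 140 mm in diameter, 16 mm thick; origin under it.
- vial: Bystander: small amber vial, 28 mm in diameter, 55 mm high; origin under it.
- calculator: Bystander: calculator, 75 x 140 x 16 mm; origin under it.
- spatula: Bystander: flat steel spatula, 160 mm long, 3 mm thick; origin under its handle's middle.
Not all that is in view belongs to the job. What is shaped like the paddle_large but blue or purple is not meant.

How it is judged:
By the outcome, as a careful person would: the job done as asked, in the order asked, and still so for the second after the job is handed in, with the robot touching nothing.
It also fails if it takes over 54 s, if anything falls off the work surface, if the arm or the gripper's body presses on something with over 40 N, if the wrist force passes 120 N, or if a joint passes its speed limit or range.

## Working session

There is one attempt and no reset: what is moved stays moved. The work goes in short steps, Python scripts to look and compute and a tool call to move; the robot and the scene stay as the last step left them, time stands still between calls to the robot, and variables do not carry over. Pictures are saved under pics/ and viewed, and the job is handed in when it is done.

Besides the shell and the picture viewer there is one more tool, called after "Emit:" as name(argument=value, ...) on one line, values as JSON. move_arm: Moves the arm, as the interface text tells. Its arguments: {"type":"object","properties":{"motion":{"type":"string"},"grip":{"type":"number"},"force":{"type":"number"}},"required":["motion"]}

```bash
mkdir -p pics; ls; python3 - <<'E'
from workcell import *
import cv2,numpy as np
print(get_obs())
for n in("scene","top","wrist"):
    i=camera_info(n);print(n,i)
    p,d=camera(n);np.savez(f"pics/{n}0.npz",p=p,d=d)
    cv2.imwrite(f"pics/{n}0.png",p[:,:,::-1])
E
```

```text
pics
{'clock': 0.0, 'joint_pos': array([-1.32360888,  0.33287064, -0.06468768,  1.46095669,  0.02163048,
        1.34990373, -0.08849404]), 'joint_velocities': array([ 0.00060753, -0.0005215 , -0.0004316 , -0.00118244,  0.00205127,
       -0.00115716,  0.00046832]), 'tau': array([-1.32780446e-03, -6.25465679e+01,  4.79801476e-02, -3.91592252e+01,
        1.60634721e-02,  1.01546425e-02, -6.22388711e-06]), 'position': array([0.16649976, 0.60201681, 0.23050935]), 'ee_rot': array([-0.42855805,  0.5630784 ,  0.42788491,  0.56231238]), 'ft_force': array([0.48671854, 0.25563815, 0.39764541]), 'torque': array([0.03121446, 0.00315591, 0.0112924 ]), 'grip_width': 0.9995782372616772}
scene {'camera_matrix': array([[424.72174328,   0.        , 315.15480525],
       [  0.        , 424.72174328, 195.23390299],
       [  0.        ,   0.        ,   1.        ]]), 'eye': array([ 1.27299445, -0.09750776,  0.91810853]), 'attitude': array([0.27384852, 0.23398218, 0.62073368, 0.69638282])}
top {'camera_matrix': array([[406.23417234,   0.        , 324.22478078],
       [  0.        , 406.23417234, 201.16660726],
       [  0.        ,   0.        ,   1.        ]]), 'eye': array([ 0.31807656, -0.00781015,  1.14286799]), 'attitude': array([ 0.06552413, -0.05327317, -0.69486358,  0.71416606])}
wrist {'camera_matrix': array([[309.70691629,   0.        , 321.89704747],
       [  0.        , 309.70691629, 197.85737673],
       [  0.        ,   0.        ,   1.        ]]), 'eye': array([0.09454193, 0.62077924, 0.37256533]), 'attitude': array([-0.1181155 , -0.08920421,  0.59896482,  0.7869768 ])}
```

View pics/scene0.png

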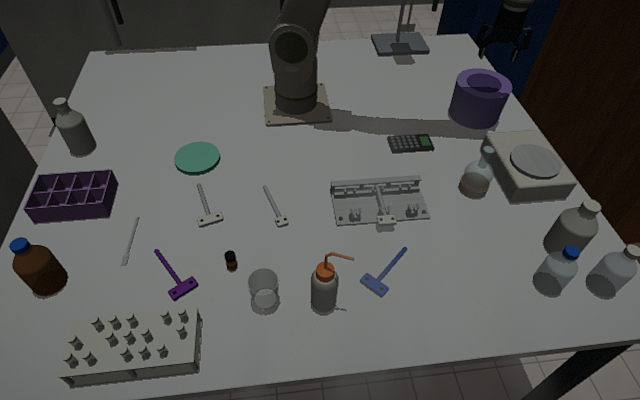

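View pics/top0.png

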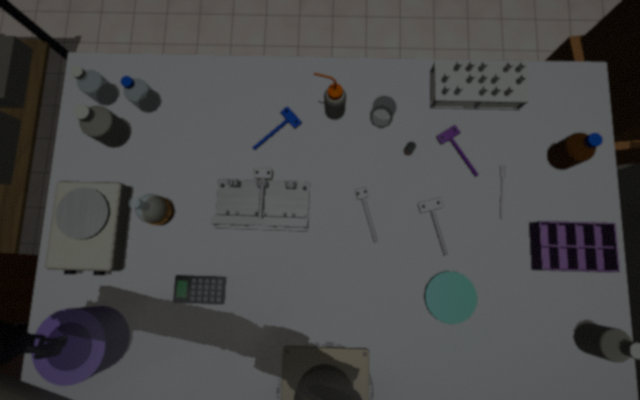

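View pics/wrist0.png

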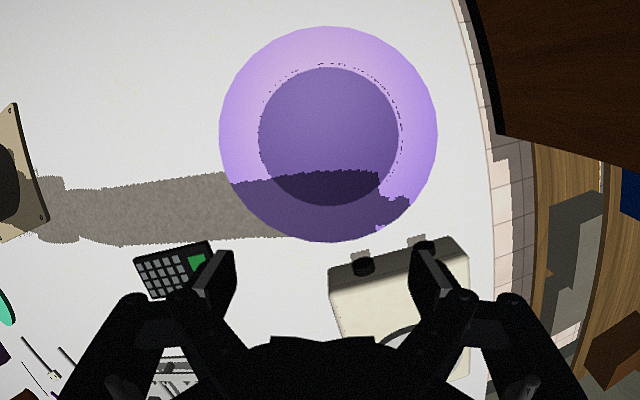

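```bash
cat > h.py <<'E'
import numpy as np,cv2
from scipy.spatial.transform import Rotation as R
from workcell import *
def snap(n,tag):
    i=camera_info(n);p,d=camera(n)
    np.savez(f"pics/{tag}.npz",p=p,d=d,K=i["camera_matrix"],e=i["eye"],a=i["attitude"])
    return p,d,i
def ray(i,u,v,fish=False):
    K=i["camera_matrix"];x=(np.atleast_1d(u)-K[0,2])/K[0,0];y=(np.atleast_1d(v)-K[1,2])/K[1,1]
    if fish:
        r=np.hypot(x,y);s=np.where(r>1e-9,np.sin(r)/np.maximum(r,1e-9),1);d=np.stack([x*s,-y*s,-np.cos(r)],-1)
    else: d=np.stack([x,-y,-np.ones_like(x)],-1)
    return R.from_quat(i["attitude"]).apply(d)
def onz(i,u,v,z,fish=False):
    d=ray(i,u,v,fish);e=i["eye"];t=(z-e[2])/d[:,2];return e+d*t[:,None]
def proj(i,P,fish=False):
    q=R.from_quat(i["attitude"]).inv().apply(np.atleast_2d(P)-i["eye"]);K=i["camera_matrix"]
    x,y,z=q[:,0],-q[:,1],-q[:,2]
    if fish:
        th=np.arctan2(np.hypot(x,y),z);n=np.hypot(x,y)+1e-12;x,y=x/n*th,y/n*th
    else:x,y=x/z,y/z
    return np.stack([K[0,0]*x+K[0,2],K[1,1]*y+K[1,2]],-1)
def crop(p,r0,r1,c0,c1,s,f,gain=1.0):
    q=np.clip(p[r0:r1,c0:c1].astype(float)*gain,0,255).astype(np.uint8)
    cv2.imwrite(f,cv2.resize(q,None,fx=s,fy=s,interpolation=cv2.INTER_CUBIC)[:,:,::-1])
E
python3 - <<'E'
from h import *
i=camera_info("top");z=np.load("pics/top0.npz");p,d=z["p"],z["d"]
crop(p,160,270,330,470,5.5,"pics/tc1.png",1.6)
crop(p,160,240,200,330,6,"pics/tc2.png",1.6)
s=np.load("pics/scene0.npz")["p"]
crop(s,160,240,170,440,2.9,"pics/sc1.png",1.3)
# depth check on bench
for u,v in[(400,260),(330,150),(263,200),(560,110)]:
    print(u,v,d[v,u],onz(i,u,v,0)[0], (i["eye"]+ray(i,u,v)[0]*d[v,u]))
E
```

```text
400 260 1.1310506 [ 0.35166809 -0.20032557  0.        ] [ 0.35174647 -0.20077476 -0.00266665]
330 150 1.1880698 [0.66358757 0.00236289 0.        ] [ 0.6646232   0.00239339 -0.00342563]
263 200 1.1334198 [0.51068324 0.19014349 0.        ] [0.50584364 0.18516954 0.02871668]
560 110 1.1961502 [ 0.80177412 -0.67044553  0.        ] [ 0.80245825 -0.67138274 -0.00161644]
```

View pics/tc1.png

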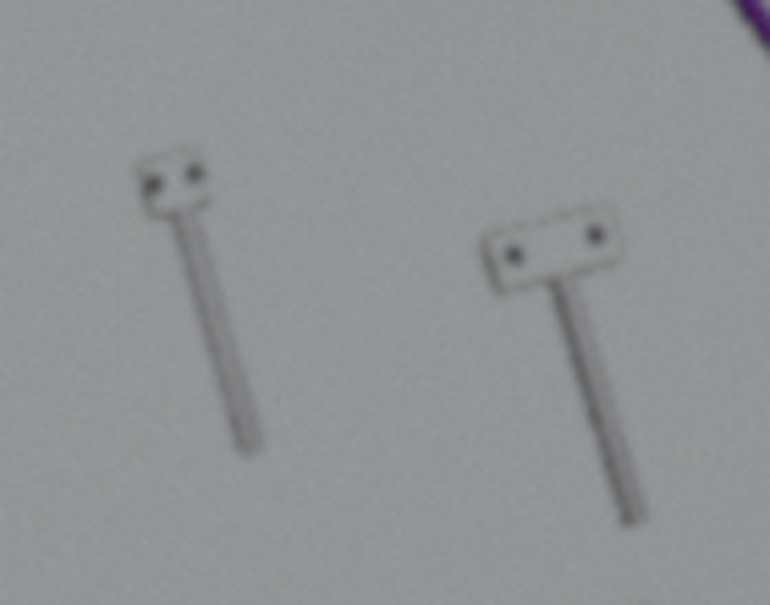

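View pics/tc2.png

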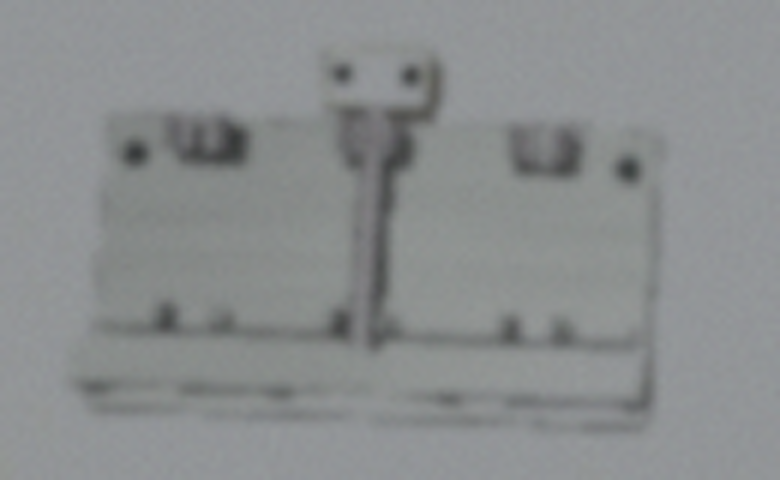

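View pics/sc1.png

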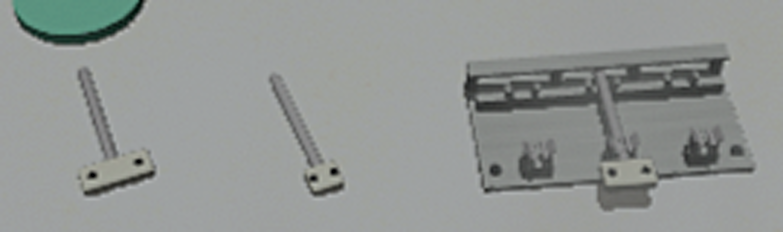

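```bash
python3 - <<'E'
from h import *
i=camera_info("top")
def P(c,x,y,z):
    s,ox,oy=c; return onz(i,ox+(x+.5)/s-.5,oy+(y+.5)/s-.5,z)[0]
a=(5.5,330,160);b=(6,200,160)
for n,e,j,far in(("small",(249,452),(185,213),(167,155)),("large",(632,522),(558,283),(541,217))):
    E,J,F=P(a,*e,.010),P(a,*j,.010),P(a,*far,.012)
    d=(F-E)[:2];print(n,E,J,F,"len",np.hypot(*(J-E)[:2]),np.hypot(*d),"yaw",np.arctan2(d[1],d[0]))
    print(" grip",E[:2]+d/np.hypot(*d)*.080)
H1,H2=P(b,135,152,.008),P(b,628,170,.008)
print("plate holes",H1,H2,np.hypot(*(H1-H2)[:2]),"yaw",np.arctan2(*( (H1-H2)[[1,0]]))-np.pi/2)
m=P(b,342,73,.036),P(b,411,75,.036);print("blade holes",m,(m[0]+m[1])/2)
for n,x1,y1,x2,y2,z in(("keepfront",95,327,640,345,.0415),("keeprear",80,386,645,405,.0415),("plateR",657,150,655,340,.008),("plateF",110,115,655,132,.008),("shaft",375,150,367,335,.036),("bladeF",330,48,432,50,.036)):
    A,B=P(b,x1,y1,z),P(b,x2,y2,z);print(n,A,B,np.arctan2(*(B-A)[[1,0]]))
E
```

```text
small [ 0.39953125 -0.129186    0.01      ] [ 0.5212274  -0.09538825  0.01      ] [ 0.55100228 -0.08558484  0.012     ] len 0.12630219200633017 0.157621493145677 yaw 0.2802744337378037
 grip [ 0.47640961 -0.10705645]
large [ 0.36984176 -0.32091024  0.01      ] [ 0.48989755 -0.2858397   0.01      ] [ 0.52352192 -0.27720269  0.012     ] len 0.12507331520017512 0.159774657656927 yaw 0.2770896861565554
 grip [ 0.44679022 -0.29902564]
plate holes [0.55007291 0.30857183 0.008     ] [0.54734513 0.07275699 0.008     ] 0.2358306116213767 yaw -0.01156694135956493
blade holes (array([0.58449984, 0.20629074, 0.036     ]), array([0.58434876, 0.1739121 , 0.036     ])) [0.5844243  0.19010142 0.036     ]
keepfront [0.46105875 0.31180483 0.0415    ] [0.45943014 0.06190606 0.0415    ] -1.577313312485871
keeprear [0.43377905 0.31666917 0.0415    ] [0.43207342 0.05864652 0.0415    ] -1.577406608557311
plateR [0.55740161 0.05930629 0.008     ] [0.46628271 0.05706425 0.008     ] -3.1169919334992486
plateF [0.56783026 0.32186767 0.008     ] [0.5661337  0.06056552 0.008     ] -1.5772889406155461
shaft [0.54815354 0.18882683 0.036     ] [0.46140869 0.187792   0.036     ] -3.1296635780089477
bladeF [0.59637426 0.21260726 0.036     ] [0.59660056 0.1646858  0.036     ] -1.5660741049575968
```

```bash
cat >> h.py <<'E'
def st():
    o=get_obs();M=R.from_quat(o["ee_rot"]).as_matrix()
    print("t",round(o["clock"],2),"pos",o["position"].round(4),"appr",M[:,0].round(3),"jaw yaw",round(float(np.arctan2(M[1,2],M[0,2])),4),"F",o["ft_force"].round(1),"T",o["torque"].round(2),"w",round(o["grip_width"],3),"q",o["joint_pos"].round(2));return o
E
python3 -c "
from h import *
st()"
```

```text
t 0.15 pos [0.1665 0.6021 0.2307] appr [-0.    -0.001 -1.   ] jaw yaw 1.301 F [ 0.3  0.3 -0.9] T [ 0.02  0.01 -0.07] w 0.998 q [-1.32  0.33 -0.06  1.46  0.02  1.35 -0.09]
```

Emit:
move_arm(motion="0.28 -0.25 0.03 -1.3;0.28 -0.25 0.03 -1.3;0.28 -0.25 0.03 -1.3;0.28 -0.25 0.03 -1.3;0.28 -0.25 0.03 -1.3;0.28 -0.25 0.03 -1.3;0.28 -0.25 0.03 -1.3", grip=0.7, force=40)

```text
clock: 1.02
position: [0.4508, 0.3475, 0.2618]
ee_rot: [0.005, 0.706, -0.005, 0.708]
ft_force: [-1.0, 0.2, -0.3]
grip_width: 0.698
```

```bash
python3 -c "
from h import *
st()"
```

```text
t 1.02 pos [0.4508 0.3475 0.2618] appr [ 0.002 -0.001 -1.   ] jaw yaw -0.0138 F [-1.   0.2 -0.3] T [ 0.02  0.07 -0.01] w 0.698 q [-0.99  0.19  0.3   1.58 -0.05  1.37 -0.71]
```

Emit:
move_arm(motion="0.02 -0.3 0 -1.0;0.02 -0.3 0 -1.0;0.02 -0.3 0 -1.0;0.02 -0.3 0 -1.0;0.02 -0.462 -0.11 -1.291;0.02 -0.462 -0.11 -1.291;0.02 -0.462 -0.11 -1.291;0.02 -0.462 -0.11 -1.291;0.02 -0.462 -0.11 -1.291")

```text
clock: 2.15
position: [0.4648, -0.1132, 0.1498]
ee_rot: [0.426, 0.564, -0.428, 0.563]
ft_force: [0.6, 0.8, 1.5]
grip_width: 0.698
```

```bash
python3 - <<'E'
from h import *
st()
p,d,i=snap("wrist","w1");cv2.imwrite("pics/w1.png",p[:,:,::-1]);print(i["eye"])
for z,P in((.006,(.4753,-.1074,.012)),):print(proj(i,P,True))
E
```

```text
t 2.15 pos [ 0.4648 -0.1132  0.1498] appr [-0.003 -0.001 -1.   ] jaw yaw -1.296 F [0.6 0.8 1.5] T [-0.03 -0.02  0.07] w 0.698 q [-0.56  0.07  0.74  1.97 -0.05  1.12 -1.1 ]
[ 0.53665178 -0.09410009  0.2915666 ]
[[317.50413993 173.66721295]]
```

View pics/w1.png

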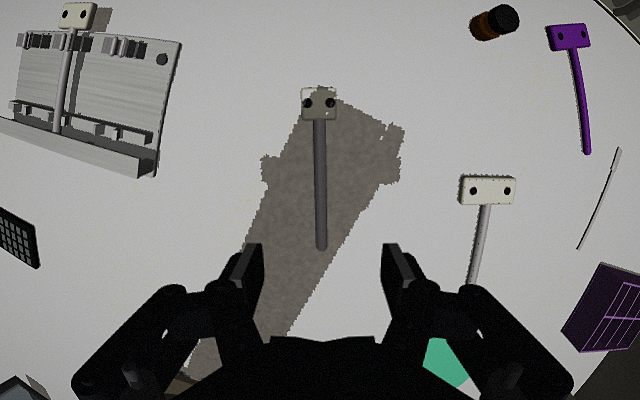

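```bash
python3 - <<'E'
from h import *
z=np.load("pics/w1.npz");i=dict(camera_matrix=z["K"],eye=z["e"],attitude=z["a"]);p=z["p"]
crop(p,75,260,280,360,3.2,"pics/w1c.png",1.3)
for n,u,v,h in(("end",321.5,250,.006),("junction",320,122,.006),("holeL",307,103.5,.012),("holeR",330.5,102,.012)):
    print(n,onz(i,u,v,h,True)[0])
# shaft centreline from mask
sub=p[:,300:345].astype(int)
for v in range(130,245,20):
    row=p[v,295:350].mean(1);m=np.where(row<100)[0]+295;print(v,m.min(),m.max(),row[::6].round(0))
E
```

```text
end [ 0.39803217 -0.13297694  0.006     ]
junction [ 0.52147745 -0.09680592  0.006     ]
holeL [ 0.53481091 -0.08107892  0.012     ]
holeR [ 0.54174158 -0.10083411  0.012     ]
130 295 349 [88. 90. 90. 29. 77. 46. 91. 92. 93. 91.]
150 295 349 [90. 93. 93. 48. 76. 56. 87. 87. 92. 91.]
170 295 349 [ 97.  95.  96.  90.  71.  56.  93.  97. 100.  98.]
190 295 349 [97. 96. 93. 94. 70. 60. 88. 93. 96. 99.]
210 295 349 [97. 98. 94. 95. 66. 62. 87. 94. 92. 94.]
230 295 349 [91. 92. 93. 96. 72. 59. 98. 95. 90. 85.]
```

View pics/w1c.png

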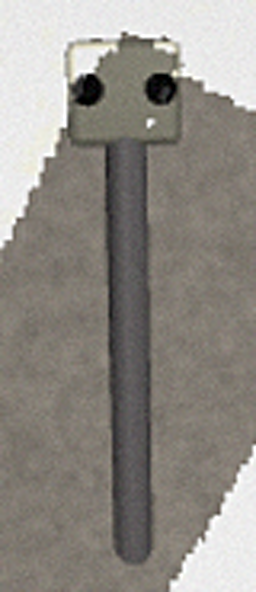

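Emit:
move_arm(motion="0 -0.002 -0.06 0.005;0 -0.002 -0.11 0.005;0 -0.002 -0.135 0.005;0 -0.002 -0.147 0.005;0 -0.002 -0.147 0.005")

```text
clock: 2.82
position: [0.4668, -0.1109, 0.0045]
ee_rot: [0.423, 0.566, -0.423, 0.566]
ft_force: [0.4, -0.3, 1.4]
grip_width: 0.703
```

```bash
python3 - <<'E'
from h import *
st()
p,d,i=snap("wrist","w2");cv2.imwrite("pics/w2.png",p[:,:,::-1])
E
```

```text
t 2.83 pos [ 0.4668 -0.1109  0.0045] appr [-0.  0. -1.] jaw yaw -1.284 F [ 0.4 -0.3  1.4] T [ 0.04  0.01 -0.05] w 0.703 q [-0.47  0.34  0.68  2.09 -0.3   0.81 -0.89]
```

View pics/w2.png

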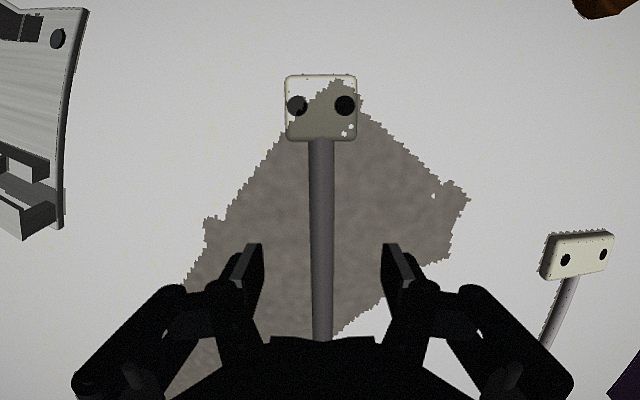

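Emit:
move_arm(motion="0 0 -0.001 0;0 0 -0.001 0;0 0 -0.001 0;0 0 -0.001 0;0 0 -0.001 0;0 0 -0.001 0", grip=0, force=60)

```text
clock: 3.62
position: [0.467, -0.1115, 0.004]
ee_rot: [0.424, 0.566, -0.423, 0.566]
ft_force: [-2.7, -0.5, 8.4]
grip_width: 0.11
```

Emit:
move_arm(motion="0 0 0.05 0;0 0 0.11 0;0 0.06 0.12 -0.1;-0.02 0.12 0.12 -0.2;-0.04 0.18 0.12 -0.29;-0.06 0.24 0.12 -0.29;-0.08 0.3 0.12 -0.29;-0.083 0.337 0.12 -0.29;-0.083 0.337 0.12 -0.29")

```text
clock: 4.75
position: [0.3826, 0.2282, 0.1234]
ee_rot: [0.5, 0.5, -0.5, 0.5]
ft_force: [-0.6, -0.7, -1.8]
grip_width: 0.103
```

```bash
python3 - <<'E'
from h import *
st()
p,d,i=snap("wrist","w3");cv2.imwrite("pics/w3.png",p[:,:,::-1])
p,d,i=snap("scene","s3");crop(p,100,240,250,450,4,"pics/s3.png",1.3)
E
```

```text
t 4.75 pos [0.3826 0.2282 0.1234] appr [ 0.  0. -1.] jaw yaw -1.57 F [-0.6 -0.7 -1.8] T [-0.05  0.04  0.  ] w 0.103 q [-1.05  0.02  0.42  2.07 -0.01  1.06 -2.2 ]
```

View pics/w3.png

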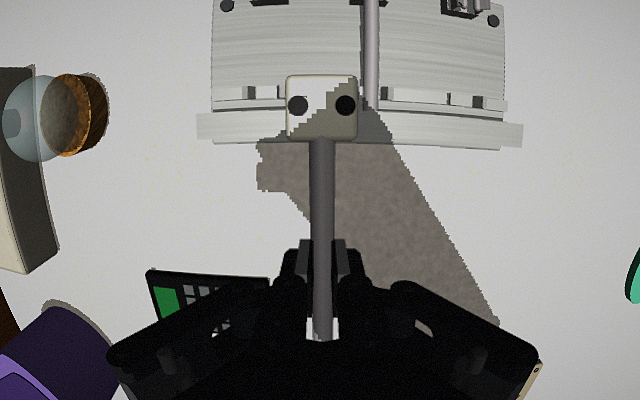

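View pics/s3.png

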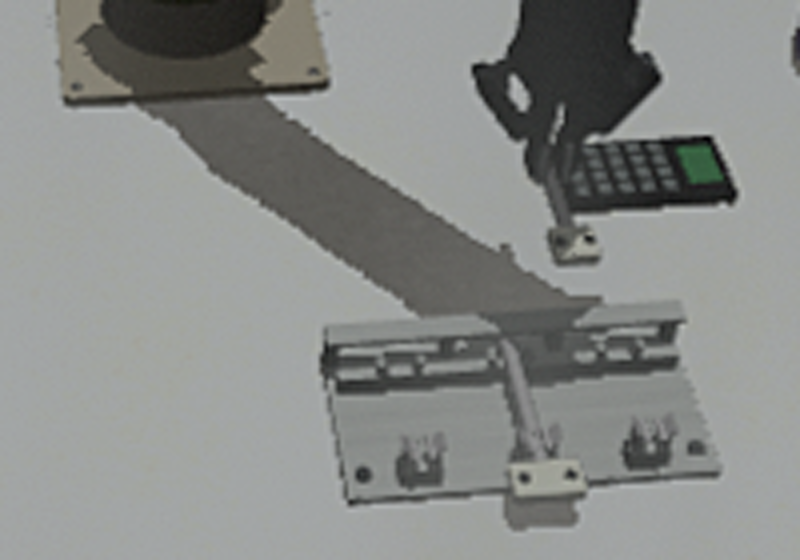

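```bash
python3 - <<'E'
from h import *
z=np.load("pics/w3.npz");i=dict(camera_matrix=z["K"],eye=z["e"],attitude=z["a"]);p=z["p"]
crop(p,0,160,190,530,2.3,"pics/w3c.png",1.2)
for n,u,v,h in(("holeL",226.5,5,.008),("holeR",493,20.5,.008),("shaftfar",370.5,10,.036),("shaftnear",371.5,90,.036)):
    print(n,onz(i,u,v,h,True)[0])
E
```

```text
holeL [0.54961049 0.3079956  0.008     ]
holeR [0.54749388 0.07117111 0.008     ]
shaftfar [0.53182295 0.1911634  0.036     ]
shaftnear [0.46968296 0.19059931 0.036     ]
```

View pics/w3c.png

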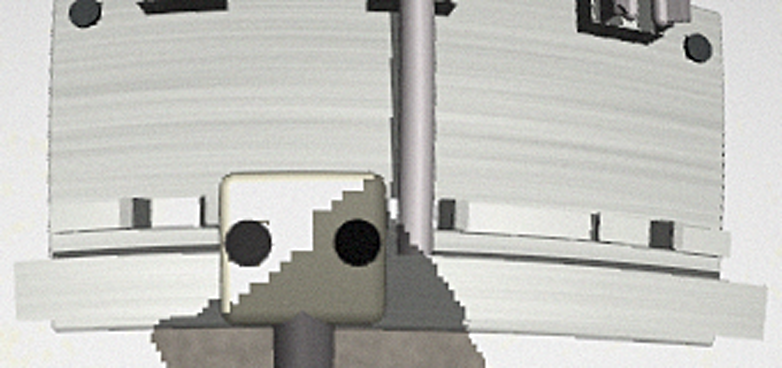

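```bash
python3 - <<'E'
from h import *
z=np.load("pics/w3.npz");i=dict(camera_matrix=z["K"],eye=z["e"],attitude=z["a"]);p=z["p"]
for n,x,y,h in(("krearL",16,318,.0415),("kfrontL",18,261,.0415),("krearR",764,338,.0415),("kfrontR",766,285,.0415),("hL",249,242,.11+.0334-.0),("plateNearL",55,329,.008),("plateNearR",713,344,.008)):
    print(n,onz(i,190+(x+.5)/2.3-.5,(y+.5)/2.3-.5,h,True)[0])
E
```

```text
krearL [0.43637073 0.32239285 0.0415    ]
kfrontL [0.45529536 0.32058234 0.0415    ]
krearR [0.4338862  0.05858319 0.0415    ]
kfrontR [0.45339322 0.05984625 0.0415    ]
hL [0.45746318 0.2362243  0.1434    ]
plateNearL [0.42836933 0.32073785 0.008     ]
plateNearR [0.42624975 0.06025676 0.008     ]
```

Emit:
move_arm(motion="0 0 -0.05 0;0 0 -0.07 0;0 0 -0.075 0;0 0 -0.08 0;0 0 -0.085 0;0 0 -0.09 0;0 0 -0.096 0;0 0 -0.096 0", force=25)

```text
clock: 5.85
position: [0.3849, 0.2261, 0.0285]
ee_rot: [0.502, 0.499, -0.5, 0.499]
ft_force: [-1.7, -0.3, 4.6]
grip_width: 0.103
```

```bash
python3 - <<'E'
from h import *
st()
p,d,i=snap("wrist","w4");cv2.imwrite("pics/w4.png",p[:,:,::-1])
p,d,i=snap("scene","s4");crop(p,100,240,250,450,4,"pics/s4.png",1.3)
E
```

```text
t 5.85 pos [0.3849 0.2261 0.0285] appr [ 0.002  0.002 -1.   ] jaw yaw -1.5754 F [-1.7 -0.3  4.6] T [-0.05 -0.06 -0.01] w 0.103 q [-1.03  0.18  0.42  2.15 -0.1   0.83 -2.12]
```

View pics/w4.png

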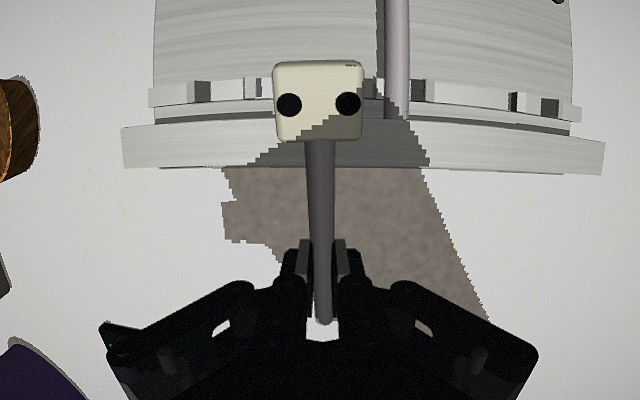

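View pics/s4.png

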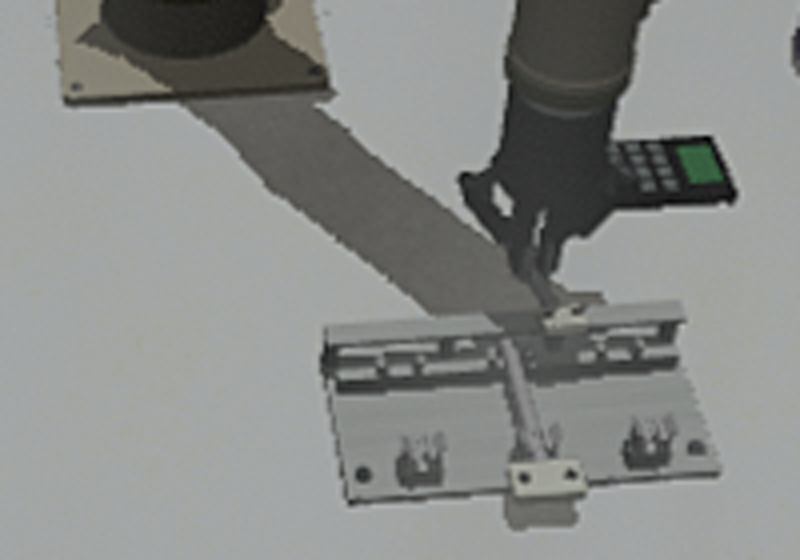

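```bash
python3 - <<'E'
from h import *
def L(n):
    z=np.load(f"pics/{n}.npz");return dict(camera_matrix=z["K"],eye=z["e"],attitude=z["a"])
T={"w3":np.array([.3828,.2275,.123]),"w4":np.array([.3849,.2261,.0285])}
for n,a,b in(("w3",(297.5,105),(345.5,105)),("w4",(289,104),(348,103.5))):
    i=L(n);r=ray(i,[a[0],b[0]],[a[1],b[1]],True)
    print(n,"eye-TCP",i["eye"]-T[n])
    # hole spacing s: solve assuming same z
    e=i["eye"]
    for dz in(.10,.11,.12,.134,.14):
        q=[e+x*(-dz/x[2]) for x in r];print(dz,np.hypot(*(q[0]-q[1])[:2]).round(4),((q[0]+q[1])/2-T[n]).round(4))
i=L("w4");print("end",[onz(i,324,321,z,True)[0].round(4) for z in(.005,.01,.015)])
E
```

```text
w3 eye-TCP [ 0.07401973 -0.00057917  0.14236152]
0.1 0.0153 [ 0.0745 -0.0004  0.0424]
0.11 0.0168 [ 0.0746 -0.0004  0.0324]
0.12 0.0184 [ 0.0746 -0.0004  0.0224]
0.134 0.0205 [ 0.0747 -0.0004  0.0084]
0.14 0.0214 [ 0.0747 -0.0004  0.0024]
w4 eye-TCP [ 0.07389788 -0.00192933  0.14216448]
0.1 0.0188 [ 0.0751 -0.0006  0.0422]
0.11 0.0207 [ 0.0752 -0.0005  0.0322]
0.12 0.0226 [ 0.0753 -0.0004  0.0222]
0.134 0.0252 [ 0.0755 -0.0002  0.0082]
0.14 0.0263 [ 0.0755 -0.0001  0.0022]
end [array([0.3219, 0.2237, 0.005 ]), array([0.326 , 0.2237, 0.01  ]), array([0.3301, 0.2237, 0.015 ])]
```

Emit:
move_arm(motion="0 0 0 0;0 0 0.05 0;0 0 0.1 0;0.04 -0.03 0.1 -0.004;0.09 -0.06 0.1 -0.004;0.14 -0.09 0.1 -0.004;0.174 -0.115 0.1 -0.004;0.174 -0.115 0.1 -0.004;0.174 -0.115 0.08 -0.004", force=80)

```text
clock: 7.08
position: [0.5586, 0.1107, 0.1086]
ee_rot: [0.503, 0.498, -0.501, 0.498]
ft_force: [-0.1, 0.6, -1.6]
grip_width: 0.096
```

```bash
python3 - <<'E'
from h import *
st()
p,d,i=snap("wrist","w5");cv2.imwrite("pics/w5.png",p[:,:,::-1])
p,d,i=snap("scene","s5");crop(p,100,240,250,450,4,"pics/s5.png",1.3)
st()
E
```

```text
t 7.08 pos [0.5586 0.1107 0.1086] appr [ 0.003  0.001 -1.   ] jaw yaw -1.5795 F [-0.1  0.6 -1.6] T [0.04 0.04 0.06] w 0.096 q [-0.77  0.35  0.59  1.79 -0.22  1.07 -1.68]
t 7.17 pos [0.5561 0.1109 0.1061] appr [-0.003 -0.    -1.   ] jaw yaw -1.5782 F [-0.2  0.2 -1.6] T [-0.04  0.14  0.01] w 0.093 q [-0.77  0.35  0.59  1.79 -0.22  1.07 -1.68]
```

View pics/w5.png

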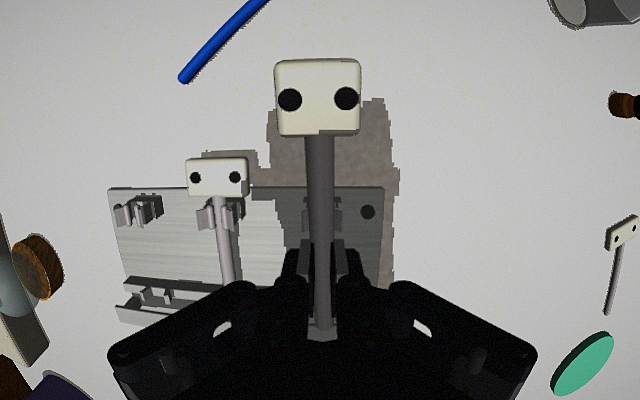

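View pics/s5.png

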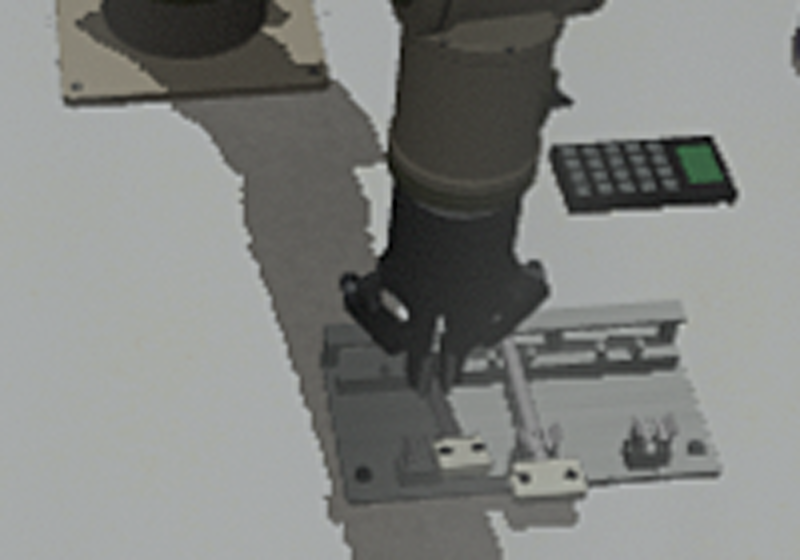

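```bash
python3 - <<'E'
from h import *
for n,T in(("w3",(.3828,.2275,.1234)),("w4",(.3849,.2261,.0285)),("w5",(.558,.1107,.1084))):
    z=np.load(f"pics/{n}.npz");i=dict(camera_matrix=z["K"],eye=z["e"],attitude=z["a"]);d=z["d"]
    pts=[]
    for v in list(range(70,132,4))+list(range(145,235,6)):
        for u in range(305,335,3):
            if d[v,u]<=0: continue
            r=R.from_quat(z["a"]).inv().apply(ray(i,u,v,True)[0]);
            P=z["e"]+ray(i,u,v,True)[0]*(d[v,u]/-r[2]);pts.append((v,*(P-np.array(T))))
    pts=np.array(pts);a=pts[pts[:,3]>-.005]
    for v in(90,110,122,150,175,205,229):
        s=pts[abs(pts[:,0]-v)<=3]
        if len(s): k=s[s[:,3]>np.max(s[:,3])-.004];print(n,v,k[:,1:].mean(0).round(4))
E
```

```text
w3 90 [0.0812 0.0009 0.0066]
w3 110 [0.0725 0.0009 0.0065]
w3 122 [0.0672 0.0009 0.0071]
w3 150 [ 0.0543 -0.0004  0.0059]
w3 175 [ 0.0433 -0.0004  0.0057]
w3 205 [ 0.0292 -0.0004  0.0061]
w3 229 [ 0.017  -0.0004  0.0055]
w4 90 [ 0.0799 -0.0006  0.0347]
w4 110 [ 0.0729 -0.0005  0.0322]
w4 122 [ 0.0685 -0.0005  0.0307]
w4 150 [ 0.0574 -0.0009  0.0262]
w4 175 [ 0.0472 -0.0002  0.0223]
w4 205 [ 0.0332 -0.0007  0.0177]
w4 229 [ 0.0199 -0.0013  0.0121]
w5 90 [ 0.0808 -0.0008  0.0288]
w5 110 [ 0.0734 -0.0007  0.027 ]
w5 122 [ 0.0689 -0.0006  0.0257]
w5 150 [ 0.0572 -0.0005  0.0215]
w5 175 [ 0.0469 -0.0003  0.0184]
w5 205 [ 0.0326 -0.0014  0.0142]
w5 229 [ 0.0198 -0.0013  0.0108]
```

Emit:
move_arm(motion="0 0.001 -0.03 0;0 0.001 -0.0465 0;0 0.001 -0.0465 0;-0.01 0.001 -0.0495 0;-0.02 0.001 -0.0525 0")

```text
clock: 7.8
position: [0.5372, 0.1115, 0.0554]
ee_rot: [0.502, 0.498, -0.502, 0.498]
ft_force: [0.3, 0.8, -0.7]
grip_width: 0.087
```

```bash
python3 - <<'E'
from h import *
st()
p,d,i=snap("wrist","w6");cv2.imwrite("pics/w6.png",p[:,:,::-1])
p,d,i=snap("scene","s6");crop(p,140,240,310,450,5.5,"pics/s6.png",1.3)
st()
E
```

```text
t 7.8 pos [0.5372 0.1115 0.0554] appr [ 0.001  0.    -1.   ] jaw yaw -1.5791 F [ 0.3  0.8 -0.7] T [ 0.03  0.07 -0.05] w 0.087 q [-0.77  0.37  0.58  1.88 -0.25  0.96 -1.67]
t 7.9 pos [0.5363 0.1116 0.0549] appr [-0.001  0.    -1.   ] jaw yaw -1.5787 F [-0.1  1.  -1.5] T [ 0.03  0.05 -0.02] w 0.091 q [-0.77  0.37  0.58  1.88 -0.25  0.96 -1.67]
```

View pics/w6.png

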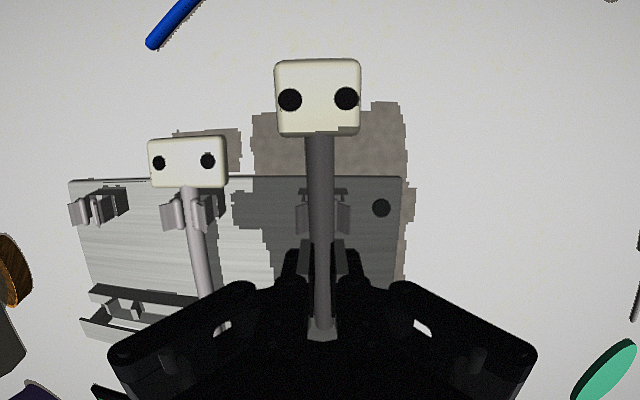

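View pics/s6.png

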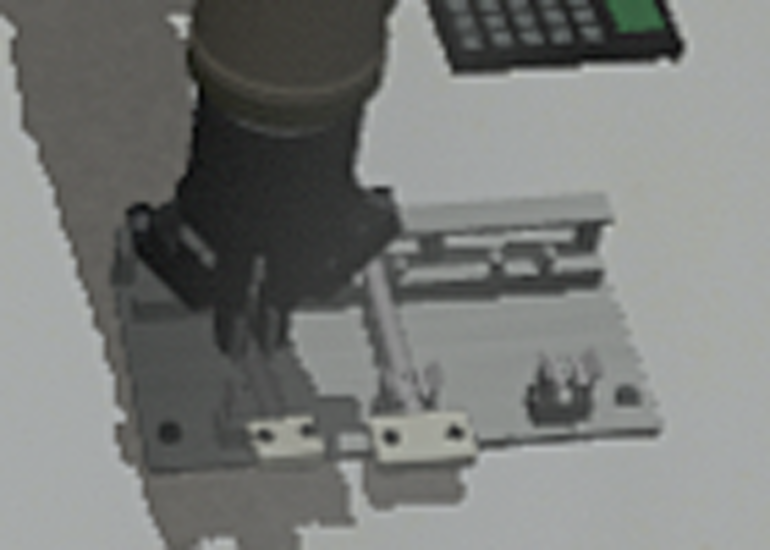

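```bash
cat >> h.py <<'E'
def tilt(n,T):
    z=np.load(f"pics/{n}.npz");i=dict(camera_matrix=z["K"],eye=z["e"],attitude=z["a"]);d=z["d"];o=[]
    vs=list(range(150,232,4))
    for v in vs:
        u=np.arange(300,340);g=ray(i,u,np.full(40,v),True);c=R.from_quat(z["a"]).inv().apply(g)
        P=z["e"]+g*(d[v,u]/-c[:,2])[:,None]-np.array(T);P=P[d[v,u]>0]
        k=P[P[:,2]>np.median(np.sort(P[:,2])[-10:])-.0025];o.append([k[:,0].mean(),k[:,1].mean(),np.percentile(P[:,2],95)])
    o=np.array(o);a=np.polyfit(o[:,0],o[:,2],1);b=np.polyfit(o[:,0],o[:,1],1)
    print(n,"slope",a[0].round(3),"axis z at TCP",(a[1]-.006*np.hypot(1,a[0])).round(4),"yaw",b[0].round(3),"y0",b[1].round(4))
E
python3 - <<'E'
from h import *
tilt("w3",(.3828,.2275,.1234));tilt("w4",(.3849,.2261,.0285));tilt("w5",(.558,.1107,.1084));tilt("w6",(.537,.1115,.0553))
E
```

```text
w3 slope 0.003 axis z at TCP 0.0011 yaw 0.006 y0 -0.0006
w4 slope 0.365 axis z at TCP -0.0 yaw 0.014 y0 -0.0014
w5 slope 0.294 axis z at TCP -0.0002 yaw 0.009 y0 -0.0012
w6 slope 0.284 axis z at TCP 0.0002 yaw 0.01 y0 -0.0012
```

Emit:
move_arm(motion="-0.004 0 -0.004 0;-0.008 0 -0.0063 0;-0.008 0 -0.0063 0;-0.014 0 -0.008 0;-0.02 0 -0.0098 0;-0.0265 0 -0.0115 0;-0.0265 0 -0.0115 0")

```text
clock: 8.78
position: [0.5104, 0.1115, 0.0432]
ee_rot: [-0.502, -0.498, 0.502, -0.498]
ft_force: [-0.4, 0.7, -0.7]
grip_width: 0.089
```

```bash
python3 - <<'E'
from h import *
o=st()
p,d,i=snap("wrist","w7");cv2.imwrite("pics/w7.png",p[:,:,::-1])
p,d,i=snap("scene","s7");crop(p,140,240,310,450,5.5,"pics/s7.png",1.3)
st();tilt("w7",o["position"])
E
```

```text
t 8.78 pos [0.5104 0.1115 0.0432] appr [-0.001  0.    -1.   ] jaw yaw -1.5788 F [-0.4  0.7 -0.7] T [-0.01 -0.01 -0.02] w 0.089 q [-0.8   0.34  0.58  1.95 -0.23  0.91 -1.69]
t 8.88 pos [0.5112 0.1115 0.0435] appr [ 0.  0. -1.] jaw yaw -1.5789 F [-0.   0.3 -0.7] T [-0.06  0.03  0.02] w 0.092 q [-0.8   0.34  0.58  1.95 -0.23  0.91 -1.69]
w7 slope 0.296 axis z at TCP -0.0004 yaw 0.011 y0 -0.0012
```

View pics/w7.png

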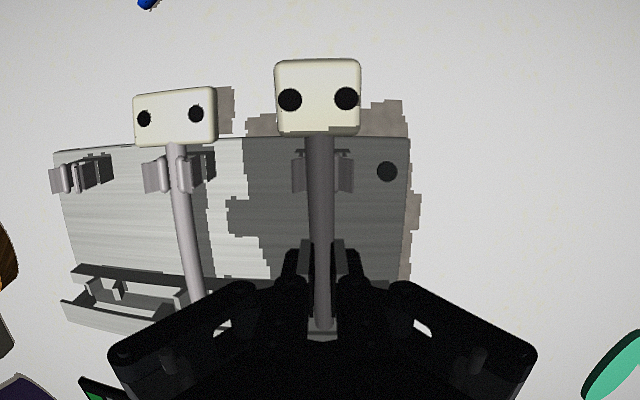

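View pics/s7.png

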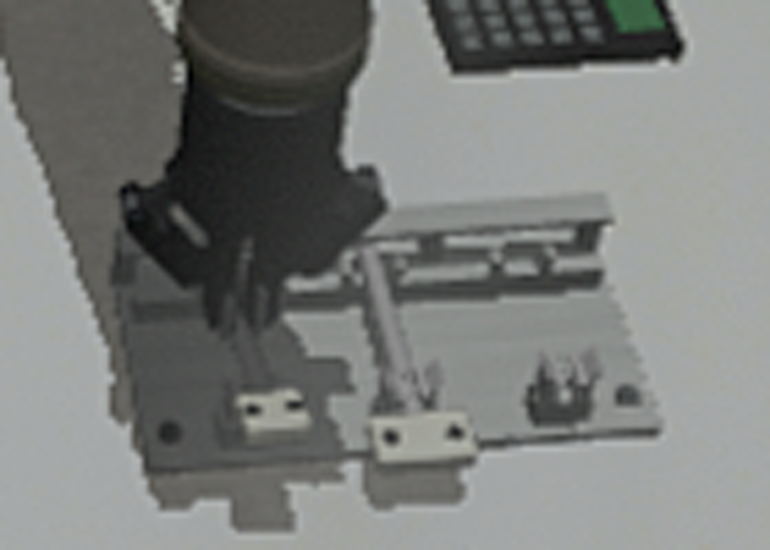

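Emit:
move_arm(motion="0 0 -0.003 0;0.0005 0 -0.006 0;0.001 0 -0.009 0;0.0015 0 -0.012 0;0.002 0 -0.015 0;0.002 0 -0.015 0", force=50)

```text
clock: 9.62
position: [0.5149, 0.1112, 0.0292]
ee_rot: [0.503, 0.497, -0.501, 0.499]
ft_force: [1.1, -1.2, 7.6]
grip_width: 0.089
```

```bash
python3 - <<'E'
from h import *
o=st()
p,d,i=snap("wrist","w8");cv2.imwrite("pics/w8.png",p[:,:,::-1])
tilt("w8",o["position"])
E
```

```text
t 9.62 pos [0.5149 0.1112 0.0292] appr [ 0.003  0.    -1.   ] jaw yaw -1.5796 F [ 1.1 -1.2  7.6] T [-0.36 -0.84 -0.07] w 0.089 q [-0.79  0.37  0.57  1.95 -0.25  0.89 -1.67]
w8 slope 0.01 axis z at TCP 0.0024 yaw 0.011 y0 -0.0011
```

View pics/w8.png

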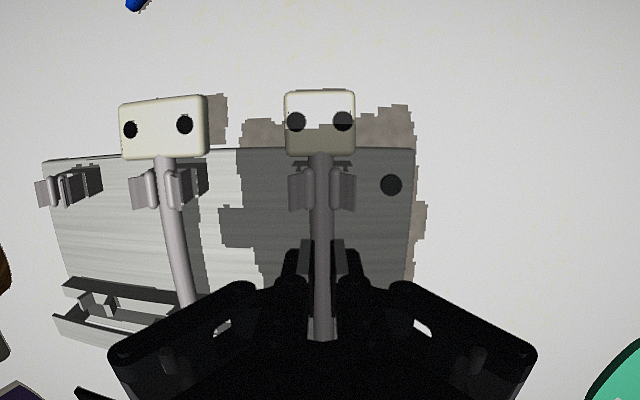

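Emit:
move_arm(motion="0 0 -0.003 0;0 0 -0.005 0;0 0 -0.005 0")

```text
clock: 10.05
position: [0.5151, 0.1113, 0.0279]
ee_rot: [0.504, 0.498, -0.501, 0.497]
ft_force: [-23.0, -7.1, 64.5]
grip_width: 0.092
```

```bash
python3 - <<'E'
from h import *
o=st()
p,d,i=snap("wrist","w9")
tilt("w9",o["position"])
E
```

```text
t 10.05 pos [0.5151 0.1113 0.0279] appr [ 0.002  0.003 -1.   ] jaw yaw -1.5804 F [-23.   -7.1  64.5] T [-1.5   4.27 -0.03] w 0.092 q [-0.78  0.37  0.56  1.95 -0.26  0.88 -1.67]
w9 slope 0.021 axis z at TCP 0.003 yaw 0.006 y0 -0.0008
```

Emit:
move_arm(motion="0 0 0.005 0;0 0 0.005 0")

```text
clock: 10.35
position: [0.5146, 0.1113, 0.0292]
ee_rot: [0.503, 0.497, -0.501, 0.499]
ft_force: [1.7, -1.8, 10.1]
grip_width: 0.093
```

Emit:
move_arm(motion="0 0 0 0;0 0 0 0;0 0 0 0;0 0 0.05 0;0 0 0.08 0;-0.02 0 0.10 0;-0.02 0 0.10 0", grip=0.45)

```text
clock: 11.22
position: [0.493, 0.1119, 0.1293]
ee_rot: [0.503, 0.498, -0.501, 0.498]
ft_force: [-0.5, 0.4, -0.7]
grip_width: 0.448
```

```bash
python3 - <<'E'
from h import *
o=st()
p,d,i=snap("wrist","w10");cv2.imwrite("pics/w10.png",p[:,:,::-1])
tilt("w10",o["position"])
E
```

```text
t 11.22 pos [0.493  0.1119 0.1293] appr [ 0.001  0.002 -1.   ] jaw yaw -1.5783 F [-0.5  0.4 -0.7] T [ 0.   -0.03  0.01] w 0.448 q [-0.88  0.16  0.62  1.93 -0.11  1.08 -1.79]
w10 slope 0.001 axis z at TCP -0.1001 yaw -0.036 y0 -0.0011
```

View pics/w10.png

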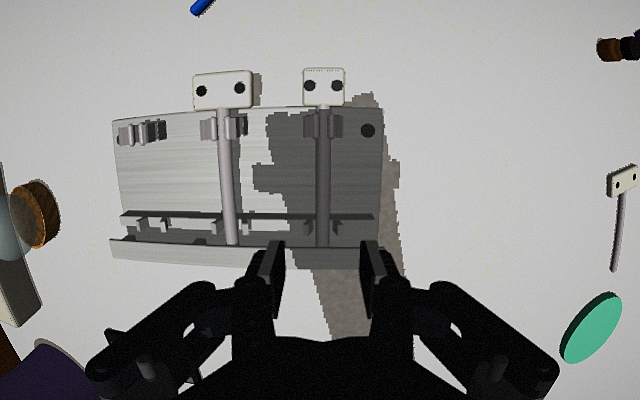

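```bash
python3 - <<'E'
from h import *
z=np.load("pics/w10.npz");i=dict(camera_matrix=z["K"],eye=z["e"],attitude=z["a"]);d=z["d"]
def pt(u,v,r=2):
    D=np.median(d[v-r:v+r+1,u-r:u+r+1]);g=ray(i,u,v,True)[0];c=R.from_quat(z["a"]).inv().apply(g);return (z["e"]+g*(D/-c[2])).round(4)
for n,u,v in(("small blade",323,97),("small L",307,97),("small R",340,97),("mid blade",220,98),("sm shaft out",323,150),("mid shaft out",226,150),("sm shaft in",323,205),("mid in",231,205),("sm hL",309,86),("sm hR",338,86),("mid hL",202,91),("mid hR",239,88)):
    print(n,pt(u,v,1))
for h in[(309,86),(338,86),(202,91),(239,88)]:print(onz(i,*h,.036,True)[0].round(4))
E
```

```text
small blade [0.5744 0.1093 0.0356]
small L [0.5746 0.1214 0.0346]
small R [0.5744 0.0966 0.0358]
mid blade [0.577  0.189  0.0363]
sm shaft out [0.5338 0.1096 0.0353]
mid shaft out [0.5355 0.1867 0.0343]
sm shaft in [0.4894 0.1099 0.035 ]
mid in [0.4893 0.1865 0.0335]
sm hL [0.583  0.1198 0.0343]
sm hR [0.5828 0.0981 0.036 ]
mid hL [0.584  0.2044 0.0354]
mid hR [0.5838 0.1735 0.0357]
[0.5829 0.1197 0.036 ]
[0.5828 0.0981 0.036 ]
[0.5839 0.2041 0.036 ]
[0.5838 0.1734 0.036 ]
```

Emit:
move_arm(motion="-0.01 -0.06 0.022 0.1;-0.05 -0.42 0.022 0.289;-0.05 -0.42 0.022 0.289;-0.05 -0.42 0.022 0.289;-0.05 -0.42 0.022 0.289;-0.05 -0.42 0.022 0.289;-0.054 -0.412 0.022 0.289;-0.054 -0.412 0.022 0.289;-0.054 -0.412 0.022 0.289", grip=0.7)

```text
clock: 12.4
position: [0.439, -0.3003, 0.1494]
ee_rot: [0.425, 0.565, -0.426, 0.565]
ft_force: [0.6, 1.4, 0.7]
grip_width: 0.697
```

```bash
python3 - <<'E'
from h import *
o=st()
p,d,i=snap("wrist","w11");cv2.imwrite("pics/w11.png",p[:,:,::-1])
E
```

```text
t 12.4 pos [ 0.439  -0.3003  0.1494] appr [-0.002 -0.    -1.   ] jaw yaw -1.29 F [0.6 1.4 0.7] T [-0.   -0.03  0.01] w 0.697 q [-0.29  0.26  0.93  1.85 -0.23  1.14 -0.57]
```

View pics/w11.png

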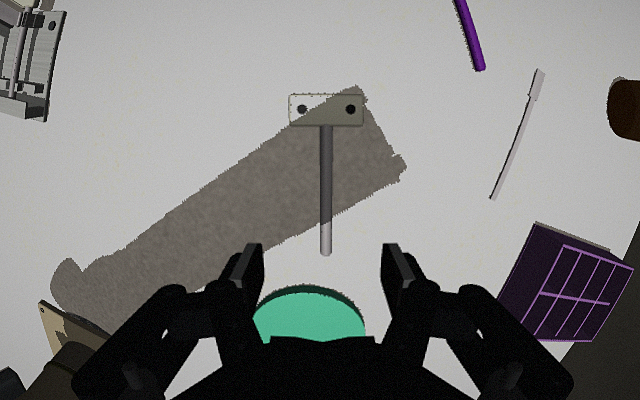

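```bash
python3 - <<'E'
from h import *
z=np.load("pics/w11.npz");i=dict(camera_matrix=z["K"],eye=z["e"],attitude=z["a"])
E=onz(i,325.8,256.5,.006,True)[0];J=onz(i,326.3,126,.006,True)[0];h=onz(i,[302,350.5],[109,109.3],.012,True)
d=(J-E)[:2];print(E,J,np.hypot(*d),np.arctan2(d[1],d[0]));print(h,h.mean(0),np.hypot(*(h[0]-h[1])[:2]))
H=h.mean(0)[:2];u=np.array([np.cos(.28),np.sin(.28)])
print("72pt from end",E[:2]+.072*u,"from J",J[:2]-.058*u,"from holes",H-.073*u, np.arctan2(*(H-E[:2])[::-1]))
E
```

```text
[ 0.36675249 -0.3265786   0.006     ] [ 0.49382554 -0.28992783  0.006     ] 0.13225293956700587 0.28080195860195817
[[ 0.50302904 -0.26464433  0.012     ]
 [ 0.51485458 -0.3062215   0.012     ]] [ 0.50894181 -0.28543291  0.012     ] 0.04322620258792361
72pt from end [ 0.43594848 -0.30668099] from J [ 0.43808433 -0.30595646] from holes [ 0.43878476 -0.30560688] 0.2816785416455674
```

Emit:
move_arm(motion="-0.0015 -0.005 -0.06 0;-0.0015 -0.005 -0.11 0;-0.0015 -0.005 -0.135 0;-0.0015 -0.005 -0.147 0;-0.0015 -0.005 -0.147 0")

```text
clock: 13.08
position: [0.4379, -0.3049, 0.0032]
ee_rot: [0.425, 0.565, -0.425, 0.565]
ft_force: [0.9, -0.8, 0.7]
grip_width: 0.698
```

```bash
python3 - <<'E'
from h import *
st()
p,d,i=snap("wrist","w12");cv2.imwrite("pics/w12.png",p[:,:,::-1])
E
```

```text
t 13.07 pos [ 0.4379 -0.3049  0.0032] appr [-0.  0. -1.] jaw yaw -1.2887 F [ 0.9 -0.8  0.7] T [ 0.01  0.   -0.06] w 0.698 q [-0.13  0.5   0.79  1.95 -0.46  0.88 -0.39]
```

View pics/w12.png

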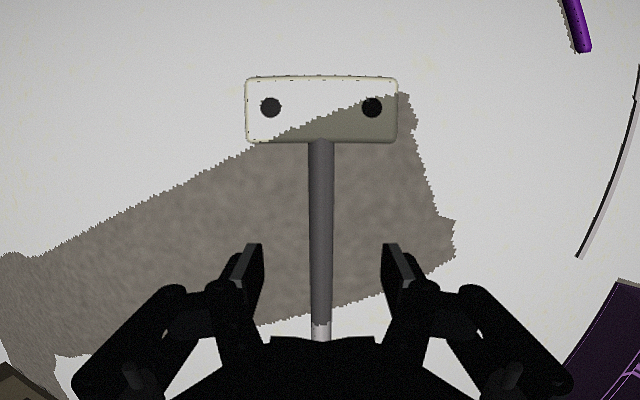

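Centred. Close.

Emit:
move_arm(motion="0 0 -0.001 0;0 0 -0.001 0;0 0 -0.001 0;0 0 -0.001 0;0 0 -0.001 0;0 0 -0.001 0", grip=0, force=70)

```text
clock: 13.88
position: [0.438, -0.3057, 0.0031]
ee_rot: [0.425, 0.565, -0.425, 0.565]
ft_force: [-1.3, 2.1, 7.2]
grip_width: 0.099
```

Emit:
move_arm(motion="0 0 0.05 0;0 0 0.1 0;0.01 0.06 0.12 0;0.01 0.12 0.12 -0.05;0.01 0.18 0.12 -0.1;0.01 0.24 0.12 -0.15;0 0.3 0.12 -0.2;-0.01 0.36 0.12 -0.25;-0.03 0.42 0.12 -0.289;-0.05 0.475 0.12 -0.289")

```text
clock: 15.12
position: [0.3866, 0.1712, 0.1226]
ee_rot: [0.503, 0.498, -0.502, 0.498]
ft_force: [0.9, 0.2, -1.4]
grip_width: 0.1
```

Emit:
move_arm(motion="-0.004 0.056 0 0;-0.004 0.056 0 0;-0.004 0.056 -0.02 0")

```text
clock: 15.5
position: [0.3843, 0.2258, 0.103]
ee_rot: [0.503, 0.498, -0.501, 0.498]
ft_force: [0.3, -0.1, -1.5]
grip_width: 0.106
```

```bash
python3 - <<'E'
from h import *
o=st()
p,d,i=snap("wrist","w13");cv2.imwrite("pics/w13.png",p[:,:,::-1])
st();tilt("w13",o["position"])
E
```

```text
t 15.5 pos [0.3843 0.2258 0.103 ] appr [ 0.002  0.001 -1.   ] jaw yaw -1.5784 F [ 0.3 -0.1 -1.5] T [-0.03  0.12 -0.04] w 0.106 q [-1.14  0.05  0.53  2.09 -0.03  1.01 -2.18]
t 15.55 pos [0.3827 0.2243 0.1   ] appr [-0.002 -0.002 -1.   ] jaw yaw -1.579 F [-2.2 -1.4 -3.8] T [-0.03  0.3   0.01] w 0.101 q [-1.14  0.05  0.53  2.1  -0.03  1.   -2.18]
w13 slope -0.001 axis z at TCP 0.0021 yaw -0.006 y0 -0.0011
```

View pics/w13.png

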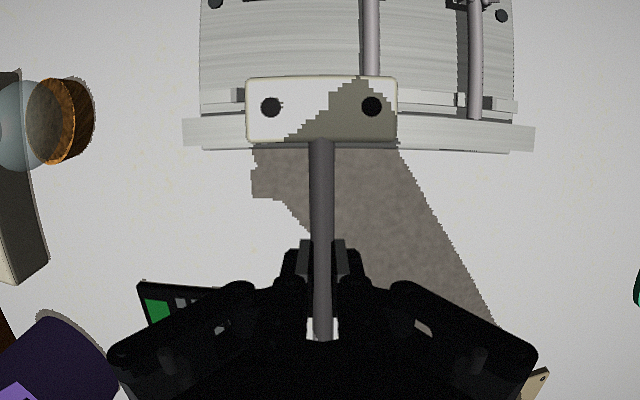

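Emit:
move_arm(motion="0 0 -0.03 0;0 0 -0.05 0;0 0 -0.055 0;0 0 -0.06 0;0 0 -0.065 0;0 0 -0.07 0;0 0 -0.075 0;0 0 -0.075 0", force=35)

```text
clock: 16.55
position: [0.3843, 0.226, 0.0281]
ee_rot: [0.503, 0.498, -0.501, 0.498]
ft_force: [0.0, 1.6, 2.9]
grip_width: 0.101
```

Emit:
move_arm(motion="0 0 0 0;0 0 0 0;0 0 0.001 0", force=80)

```text
clock: 16.92
position: [0.3835, 0.2255, 0.0285]
ee_rot: [0.502, 0.498, -0.502, 0.498]
ft_force: [1.4, 2.0, 1.4]
grip_width: 0.094
```

```bash
python3 - <<'E'
from h import *
o=st()
p,d,i=snap("wrist","w14");cv2.imwrite("pics/w14.png",p[:,:,::-1])
tilt("w14",o["position"])
E
```

```text
t 16.93 pos [0.3835 0.2255 0.0285] appr [-0.  0. -1.] jaw yaw -1.5788 F [1.4 2.  1.4] T [ 0.29 -0.1   0.01] w 0.094 q [-1.12  0.18  0.52  2.15 -0.12  0.83 -2.1 ]
w14 slope 0.343 axis z at TCP 0.0009 yaw 0.035 y0 -0.0011
```

Emit:
move_arm(motion="0 0 0.04 0;0 0 0.085 0;0.05 0.015 0.085 0;0.1 0.03 0.085 0;0.15 0.046 0.085 0;0.1755 0.046 0.085 0;0.1755 0.046 0.08 0;0.1755 0.046 0.075 0")

```text
clock: 17.98
position: [0.5578, 0.271, 0.1022]
ee_rot: [-0.501, -0.498, 0.503, -0.498]
ft_force: [-0.4, -0.1, -1.6]
grip_width: 0.094
```

```bash
python3 - <<'E'
from h import *
o=st()
p,d,i=snap("wrist","w15");cv2.imwrite("pics/w15.png",p[:,:,::-1])
tilt("w15",o["position"])
E
```

```text
t 17.98 pos [0.5578 0.271  0.1022] appr [-0.002 -0.001 -1.   ] jaw yaw -1.5792 F [-0.4 -0.1 -1.6] T [-0.    0.11 -0.01] w 0.094 q [-0.97  0.47  0.57  1.65 -0.28  1.11 -1.9 ]
w15 slope 0.313 axis z at TCP 0.0009 yaw 0.035 y0 -0.0013
```

View pics/w15.png

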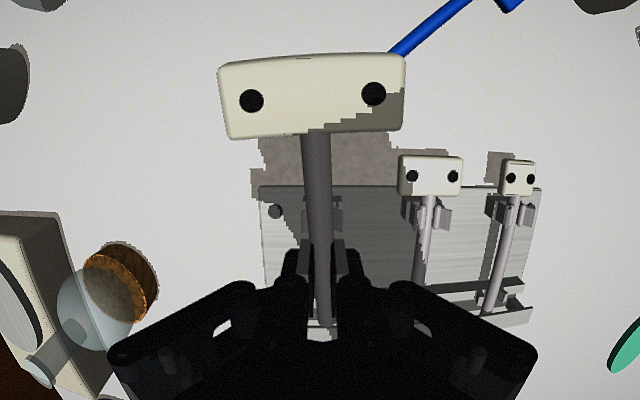

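```bash
cat >> h.py <<'E'
def blade(n,pts):
    z=np.load(f"pics/{n}.npz");i=dict(camera_matrix=z["K"],eye=z["e"],attitude=z["a"]);d=z["d"];o=[]
    for u,v in pts:
        D=np.median(d[v-1:v+2,u-1:u+2]);g=ray(i,u,v,True)[0];c=R.from_quat(z["a"]).inv().apply(g);o.append(z["e"]+g*(D/-c[2]))
    return np.array(o)
E
python3 - <<'E'
from h import *
g=[(u,v) for u in range(230,400,8) for v in range(66,130,6)]
P=blade("w15",g);P=P[(P[:,2]>.11)&(P[:,2]<.16)]
c=np.linalg.lstsq(np.c_[P[:,:2]-P[:,:2].mean(0),np.ones(len(P))],P[:,2],rcond=None);print(len(P),c[0])
H=blade("w15",[(252,101),(374,94)]);d=H[0]-H[1];print(H,d,"blade yaw",-np.arctan2(d[0],d[1]))
for n,l in(("w13",[(250,92),(392,92)]),("w14",[(250,92),(392,92)])):
    print(n,blade(n,[(260,95),(385,95)]))
E
```

```text
242 [0.30126336 0.02956033 0.13352953]
[[0.63481523 0.29392447 0.13366182]
 [0.63671156 0.25055604 0.13346073]] [-0.00189632  0.04336843  0.00020108] blade yaw 0.04369804348024989
w13 [[0.46415105 0.2505823  0.11097004]
 [0.46376511 0.19668959 0.1107981 ]]
w14 [[0.46229415 0.24485806 0.06346872]
 [0.46202642 0.2015834  0.06194019]]
```

Emit:
move_arm(motion="0 0.001 -0.03 -0.04;0 0.001 -0.041 -0.04;0 0.001 -0.041 -0.04;-0.01 0.001 -0.045 -0.04;-0.02 0.001 -0.049 -0.04;-0.0286 0.001 -0.0533 -0.04;-0.0286 0.001 -0.0533 -0.04")

```text
clock: 18.9
position: [0.5294, 0.2727, 0.0498]
ee_rot: [-0.511, -0.488, 0.512, -0.488]
ft_force: [-0.1, -0.3, -1.3]
grip_width: 0.095
```

```bash
python3 - <<'E'
from h import *
o=st()
p,d,i=snap("wrist","w16");cv2.imwrite("pics/w16.png",p[:,:,::-1])
tilt("w16",o["position"])
E
```

```text
t 18.9 pos [0.5294 0.2727 0.0498] appr [-0.001  0.    -1.   ] jaw yaw -1.6181 F [-0.1 -0.3 -1.3] T [-0.02  0.05 -0.02] w 0.095 q [-1.    0.48  0.56  1.76 -0.3   0.99 -1.94]
w16 slope 0.312 axis z at TCP 0.0011 yaw 0.004 y0 -0.0016
```

View pics/w16.png

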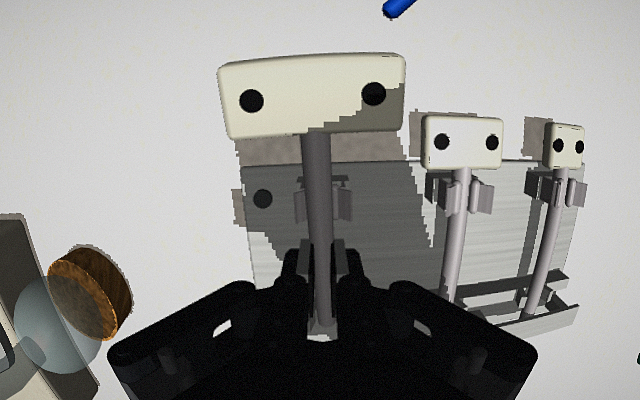

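Emit:
move_arm(motion="-0.006 -0.001 -0.0019 -0.01;-0.012 -0.001 -0.0038 -0.01;-0.019 -0.001 -0.0057 -0.01;-0.019 -0.001 -0.0057 -0.01")

```text
clock: 19.45
position: [0.5107, 0.2716, 0.0441]
ee_rot: [-0.514, -0.486, 0.514, -0.485]
ft_force: [-0.6, -0.0, -2.5]
grip_width: 0.098
```

```bash
python3 - <<'E'
from h import *
o=st()
p,d,i=snap("wrist","w17");cv2.imwrite("pics/w17.png",p[:,:,::-1])
tilt("w17",o["position"])
p,d,i=snap("scene","s17");crop(p,140,240,310,450,5.5,"pics/s17.png",1.3)
E
```

```text
t 19.45 pos [0.5107 0.2716 0.0441] appr [-0.001 -0.    -1.   ] jaw yaw -1.6284 F [-0.6 -0.  -2.5] T [-0.02  0.05 -0.02] w 0.098 q [-1.03  0.45  0.56  1.81 -0.29  0.96 -1.97]
w17 slope 0.321 axis z at TCP 0.0006 yaw -0.009 y0 -0.0017
```

View pics/w17.png

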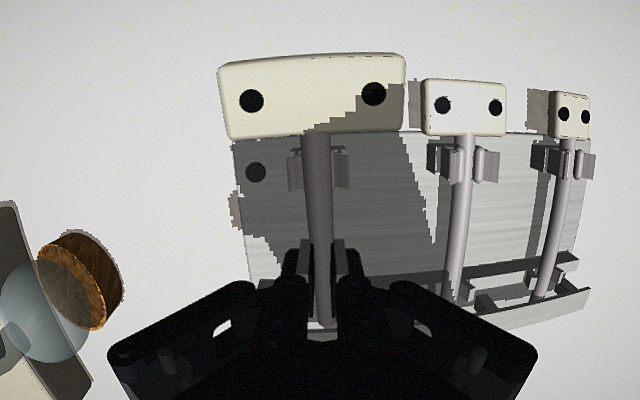

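View pics/s17.png

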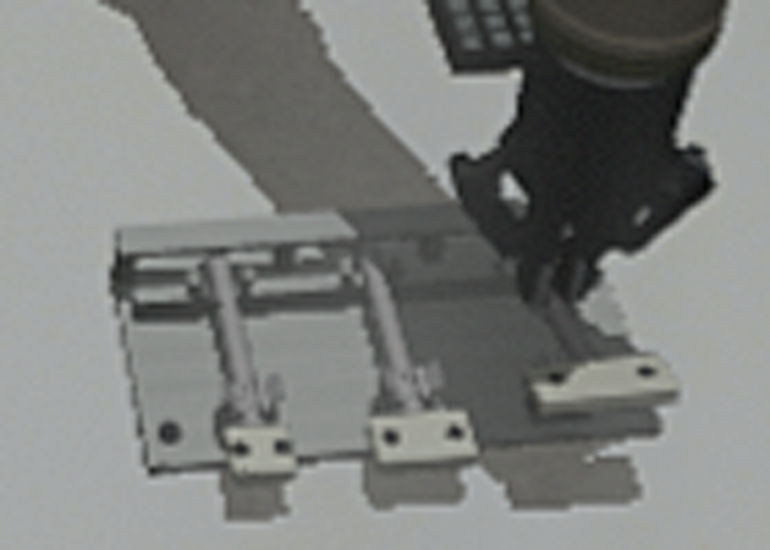

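Emit:
move_arm(motion="0 0 -0.003 0;0.0005 0 -0.006 0;0.001 0 -0.009 0;0.0015 0 -0.012 0;0.002 0 -0.0155 0;0.002 0 -0.0155 0", force=50)

```text
clock: 20.3
position: [0.5148, 0.2724, 0.0298]
ee_rot: [0.515, 0.485, -0.513, 0.485]
ft_force: [3.5, 2.4, 5.7]
grip_width: 0.094
```

```bash
python3 - <<'E'
from h import *
o=st()
p,d,i=snap("wrist","w18");cv2.imwrite("pics/w18.png",p[:,:,::-1])
tilt("w18",o["position"])
E
```

```text
t 20.3 pos [0.5148 0.2724 0.0298] appr [ 0.002  0.002 -1.   ] jaw yaw -1.6287 F [3.5 2.4 5.7] T [ 0.46 -0.01  0.08] w 0.094 q [-1.01  0.48  0.55  1.81 -0.31  0.94 -1.96]
w18 slope 0.054 axis z at TCP 0.0013 yaw -0.056 y0 -0.0005
```

View pics/w18.png

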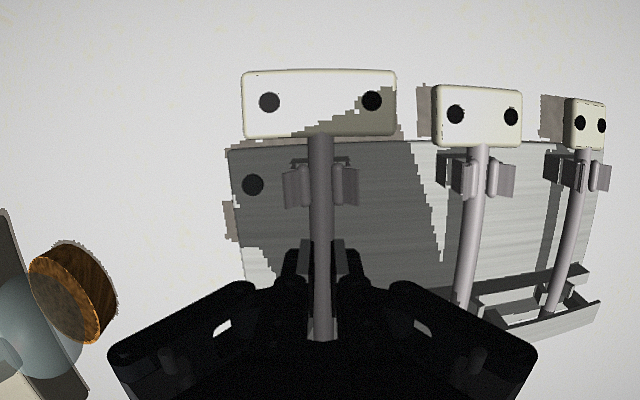

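Emit:
move_arm(motion="0 -0.0005 0 0.025;0 -0.001 0 0.045;0 -0.001 0 0.045;0 -0.001 -0.001 0.045;0 -0.001 -0.002 0.045;0 -0.001 -0.002 0.045")

```text
clock: 21.1
position: [0.5139, 0.2709, 0.0275]
ee_rot: [0.504, 0.497, -0.503, 0.497]
ft_force: [-6.6, 3.2, 10.2]
grip_width: 0.094
```

```bash
python3 - <<'E'
from h import *
o=st()
p,d,i=snap("wrist","w19");cv2.imwrite("pics/w19.png",p[:,:,::-1])
tilt("w19",o["position"])
E
```

```text
t 21.1 pos [0.5139 0.2709 0.0275] appr [ 0.001  0.001 -1.   ] jaw yaw -1.584 F [-6.6  3.2 10.2] T [0.6  1.31 0.06] w 0.094 q [-1.01  0.48  0.54  1.81 -0.3   0.93 -1.91]
w19 slope 0.056 axis z at TCP 0.0021 yaw -0.002 y0 -0.0011
```

Emit:
move_arm(motion="0 0 0.001 0;0 0 0.001 0;0 0 0.001 0;0 0 0.05 0;0 0 0.06 0;0 0 0.06 0", grip=0.4)

```text
clock: 21.9
position: [0.5136, 0.2706, 0.0871]
ee_rot: [0.504, 0.497, -0.503, 0.497]
ft_force: [-0.3, 0.0, -0.5]
grip_width: 0.404
```

```bash
python3 - <<'E'
from h import *
o=st()
p,d,i=snap("wrist","w20");cv2.imwrite("pics/w20.png",p[:,:,::-1])
tilt("w20",o["position"])
E
```

```text
t 21.9 pos [0.5136 0.2706 0.0871] appr [ 0.001  0.001 -1.   ] jaw yaw -1.5839 F [-0.3  0.  -0.5] T [-0.01  0.04  0.08] w 0.404 q [-1.04  0.4   0.58  1.77 -0.25  1.04 -1.95]
w20 slope 0.167 axis z at TCP -0.0585 yaw 0.054 y0 -0.0015
```

View pics/w20.png

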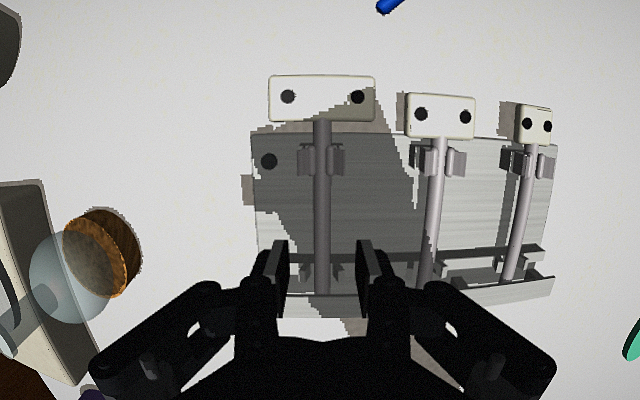

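```bash
python3 - <<'E'
from h import *
print(blade("w20",[(322,100),(280,105),(368,105),(322,115),(322,130),(322,195),(322,215),(322,235),(322,250),(440,115),(520,125),(435,200),(520,200)]).round(4))
E
```

```text
[[0.5919 0.2683 0.0347]
 [0.5894 0.2941 0.0371]
 [0.5888 0.2393 0.0322]
 [0.5825 0.2684 0.0351]
 [0.573  0.2685 0.0352]
 [0.531  0.2691 0.0357]
 [0.5171 0.2693 0.0358]
 [0.5026 0.2695 0.0357]
 [0.4913 0.2696 0.036 ]
 [0.5841 0.1918 0.0354]
 [0.5816 0.1246 0.0328]
 [0.5263 0.1915 0.0351]
 [0.5241 0.1155 0.0318]]
```

Emit:
move_arm(motion="0.0186 -0.001 -0.01 0;0.0186 -0.001 -0.02 0;0.0186 -0.001 -0.03 0;0.0186 -0.001 -0.04 0;0.0186 -0.001 -0.046 0;0.0186 -0.001 -0.049 0;0.0186 -0.001 -0.051 0;0.0186 -0.001 -0.051 0", grip=0)

```text
clock: 22.95
position: [0.5321, 0.2696, 0.0361]
ee_rot: [0.503, 0.497, -0.503, 0.497]
ft_force: [-0.5, 0.8, 1.6]
grip_width: -0.001
```

```bash
python3 - <<'E'
from h import *
o=st()
p,d,i=snap("wrist","w21");cv2.imwrite("pics/w21.png",p[:,:,::-1])
E
```

```text
t 22.95 pos [0.5321 0.2696 0.0361] appr [ 0.  0. -1.] jaw yaw -1.5839 F [-0.5  0.8  1.6] T [-0.01  0.17 -0.01] w -0.001 q [-0.98  0.5   0.55  1.76 -0.31  0.97 -1.89]
```

View pics/w21.png

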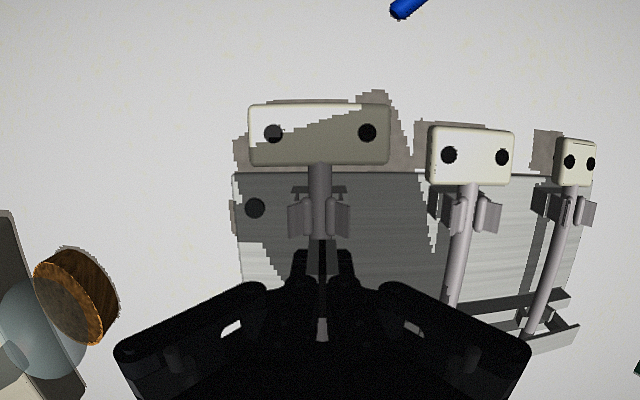

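Emit:
move_arm(motion="0 0 -0.001 0;0 0 -0.002 0;0 0 -0.002 0")

```text
clock: 23.38
position: [0.5323, 0.2702, 0.0356]
ee_rot: [0.504, 0.497, -0.503, 0.496]
ft_force: [-7.6, -2.4, 18.6]
grip_width: -0.001
```

```bash
python3 - <<'E'
from h import *
o=st()
P=blade("w21",[(258,150),(380,150),(435,172),(508,172),(560,172),(590,172)]);print(P.round(4))
E
```

```text
t 23.38 pos [0.5323 0.2702 0.0356] appr [ 0.     0.002 -1.   ] jaw yaw -1.5838 F [-7.6 -2.4 18.6] T [-0.28  1.72  0.04] w -0.001 q [-0.98  0.5   0.55  1.76 -0.31  0.96 -1.89]
[[0.5871 0.2972 0.0372]
 [0.5857 0.2399 0.0331]
 [0.5755 0.212  0.0353]
 [0.5761 0.1681 0.0355]
 [0.5765 0.1249 0.0328]
 [0.5778 0.0976 0.0353]]
```

```bash
python3 - <<'E'
from h import *
z=np.load("pics/w21.npz");i=dict(camera_matrix=z["K"],eye=z["e"],attitude=z["a"])
print(onz(i,[273,367,449,502,569,591],[133.5,132.5,155,157,162,163.5],.036,True).round(4))
E
```

```text
[[0.5944 0.29   0.036 ]
 [0.5943 0.2467 0.036 ]
 [0.5842 0.2053 0.036 ]
 [0.5842 0.1736 0.036 ]
 [0.5834 0.121  0.036 ]
 [0.5834 0.0987 0.036 ]]
```

Emit:
move_arm(motion="0 0 0.04 0;0.05 0 0.045 0;0.1 0 0.045 0;0.1 0 0.045 0;0.1 0 0.01 0;0.1 0 -0.011 0;0.1 0 -0.011 0")

```text
clock: 24.25
position: [0.6304, 0.2692, 0.0211]
ee_rot: [-0.502, -0.497, 0.504, -0.496]
ft_force: [0.5, 1.0, 0.3]
grip_width: -0.003
```

Emit:
move_arm(motion="-0.005 0 0 0;-0.009 0 0 0;-0.012 0 0 0;-0.014 0 0 0;-0.016 0 0 0;-0.018 0 0 0;-0.018 0 0 0")

```text
clock: 25.12
position: [0.6147, 0.2695, 0.0234]
ee_rot: [0.504, 0.496, -0.503, 0.497]
ft_force: [4.1, -0.1, 2.0]
grip_width: 0.002
```

```bash
python3 - <<'E'
from h import *
o=st()
p,d,i=snap("scene","s22");crop(p,140,240,310,450,5.5,"pics/s22.png",1.3)
p,d,i=snap("wrist","w22");cv2.imwrite("pics/w22.png",p[:,:,::-1])
E
```

```text
t 25.12 pos [0.6147 0.2695 0.0234] appr [ 0.001  0.    -1.   ] jaw yaw -1.5841 F [ 4.1 -0.1  2. ] T [ 0.02 -0.92 -0.  ] w 0.002 q [-0.86  0.66  0.54  1.55 -0.38  1.03 -1.81]
```

View pics/s22.png

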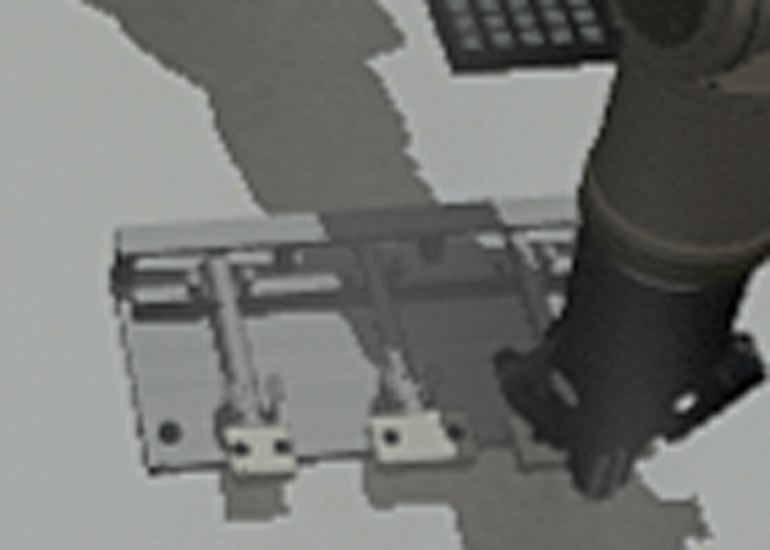

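Emit:
move_arm(motion="-0.002 0 0 0;-0.004 0 0 0;-0.005 0 0 0;-0.005 0 0 0;0.01 0 0 0;0.015 0 0.04 0;0.005 0 0.07 0;-0.03 0 0.08 0;-0.06 0 0.08 0;-0.06 0 0.08 0")

```text
clock: 26.48
position: [0.551, 0.2702, 0.1021]
ee_rot: [-0.502, -0.498, 0.504, -0.496]
ft_force: [0.2, 0.6, 0.2]
grip_width: -0.002
```

```bash
python3 - <<'E'
from h import *
o=st()
p,d,i=snap("wrist","w23");cv2.imwrite("pics/w23.png",p[:,:,::-1])
E
```

```text
t 26.48 pos [0.551  0.2702 0.1021] appr [-0.004 -0.    -1.   ] jaw yaw -1.5819 F [0.2 0.6 0.2] T [ 0.03 -0.01 -0.05] w -0.002 q [-0.99  0.46  0.59  1.67 -0.28  1.11 -1.9 ]
```

View pics/w23.png

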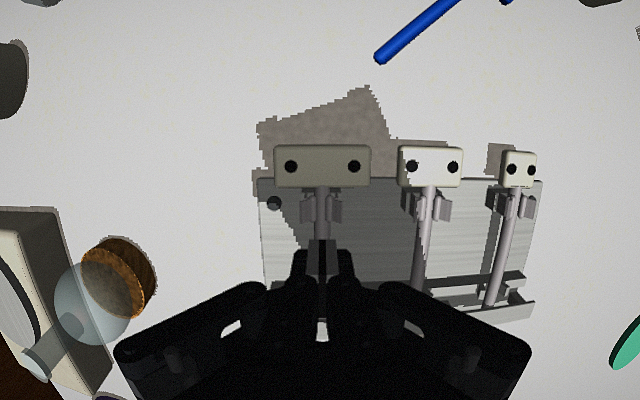

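```bash
python3 - <<'E'
from h import *
z=np.load("pics/w23.npz");i=dict(camera_matrix=z["K"],eye=z["e"],attitude=z["a"])
print(onz(i,[291,354,412,452.5,511.5,531],[166.5,166,166,166.5,169,169.5],.036,True).round(4))
print(blade("w23",[(280,175),(321,175),(365,175),(404,178),(430,178),(457,178),(506,178),(531,178)]).round(4))
E
```

```text
[[0.5844 0.2896 0.036 ]
 [0.5842 0.2465 0.036 ]
 [0.5843 0.2052 0.036 ]
 [0.5844 0.1737 0.036 ]
 [0.5836 0.1202 0.036 ]
 [0.5837 0.0994 0.036 ]]
[[0.5786 0.2974 0.0366]
 [0.5778 0.2692 0.0346]
 [0.5773 0.2384 0.0335]
 [0.5754 0.2104 0.0351]
 [0.5754 0.1905 0.035 ]
 [0.5757 0.1689 0.0355]
 [0.5759 0.1235 0.0345]
 [0.5766 0.0979 0.0357]]
```

Emit:
move_arm(motion="0.028 0.029 -0.03 0;0.028 0.029 -0.055 0;0.028 0.029 -0.063 0;0.028 0.029 -0.067 0;0.028 0.029 -0.0685 0;0.028 0.029 -0.0685 0")

```text
clock: 27.28
position: [0.5824, 0.2985, 0.0352]
ee_rot: [0.504, 0.497, -0.503, 0.497]
ft_force: [0.4, -0.5, 0.4]
grip_width: 0.002
```

Emit:
move_arm(motion="0 0 0.03 0;0 0 0.07 0;-0.08 -0.08 0.12 0;-0.08 -0.08 0.12 0;-0.08 -0.08 0.12 0")

```text
clock: 27.9
position: [0.5014, 0.216, 0.1572]
ee_rot: [0.506, 0.497, -0.503, 0.495]
ft_force: [-0.2, 1.2, -0.2]
grip_width: -0.002
```

```bash
python3 - <<'E'
from h import *
o=st()
p,d,i=snap("wrist","w24");cv2.imwrite("pics/w24.png",p[:,:,::-1])
p,d,i=snap("scene","s24");crop(p,140,240,310,450,5.5,"pics/s24.png",1.3)
E
```

```text
t 27.9 pos [0.5014 0.216  0.1572] appr [ 0.002  0.005 -1.   ] jaw yaw -1.5873 F [-0.2  1.2 -0.2] T [0.05 0.05 0.1 ] w -0.002 q [-1.06  0.24  0.65  1.8  -0.16  1.15 -1.94]
```

View pics/w24.png

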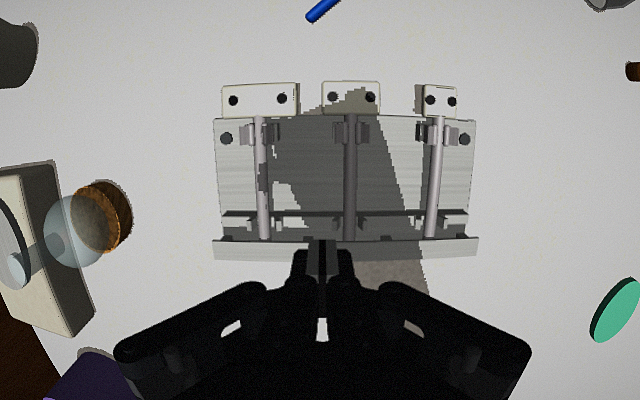

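View pics/s24.png

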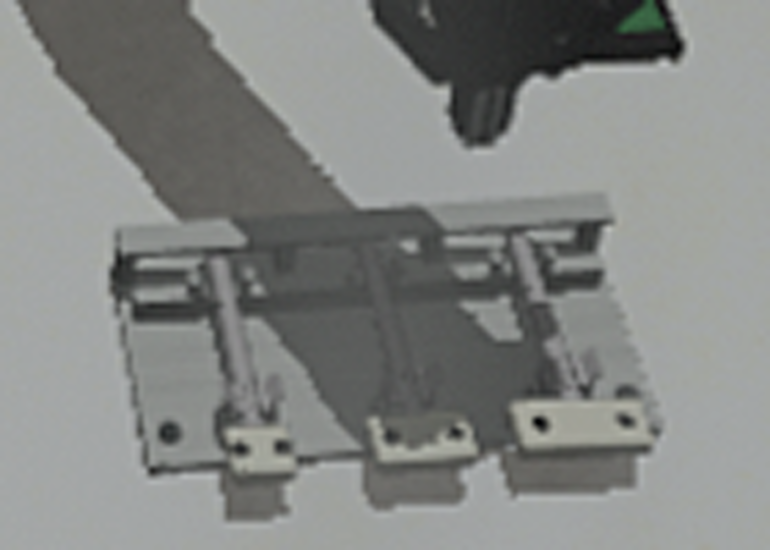

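```bash
python3 - <<'E'
from h import *
print(blade("w24",[(228,108),(258,108),(288,108),(327,108),(350,108),(374,108),(428,108),(439,108),(451,108),(261,160),(350,160),(436,160),(264,205),(349,205),(433,205)]).round(4))
z=np.load("pics/w24.npz");i=dict(camera_matrix=z["K"],eye=z["e"],attitude=z["a"])
print(onz(i,[233.5,282,332.5,370,430,452.5],[100,98,97,97,99.5,101],.036,True).round(4))
p,d,_=snap("top","t24");q=np.load("pics/top0.npz")["p"]
D=np.abs(p.astype(int)-q).max(2);out=np.clip(p*1.5,0,255).astype(np.uint8);cv2.imwrite("pics/t24.png",out[:,:,::-1]);cv2.imwrite("pics/t24d.png",np.clip(D*3,0,255).astype(np.uint8))
E
```

```text
[[0.5782 0.2959 0.0339]
 [0.5764 0.2684 0.0357]
 [0.5752 0.2425 0.0366]
 [0.5744 0.2098 0.0353]
 [0.5743 0.1904 0.0351]
 [0.5744 0.1699 0.0354]
 [0.576  0.1214 0.0351]
 [0.5765 0.1112 0.0357]
 [0.5772 0.0995 0.0358]
 [0.5308 0.2682 0.0345]
 [0.5293 0.1904 0.0349]
 [0.5297 0.112  0.0354]
 [0.4892 0.2683 0.0342]
 [0.4884 0.1911 0.0349]
 [0.4868 0.1113 0.0349]]
[[0.5848 0.2899 0.036 ]
 [0.584  0.2474 0.036 ]
 [0.5837 0.205  0.036 ]
 [0.5838 0.1734 0.036 ]
 [0.5836 0.12   0.036 ]
 [0.5836 0.0982 0.036 ]]
```

View pics/t24.png

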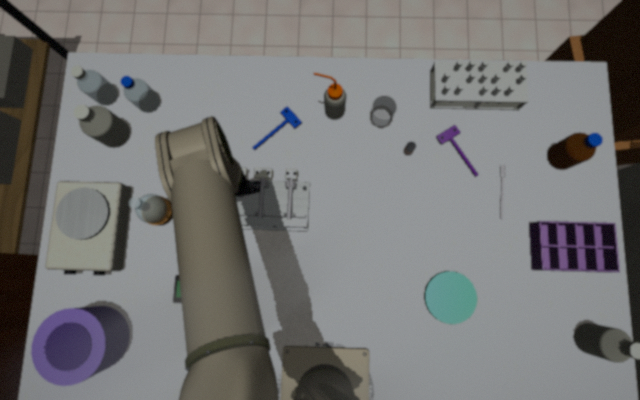

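View pics/t24d.png

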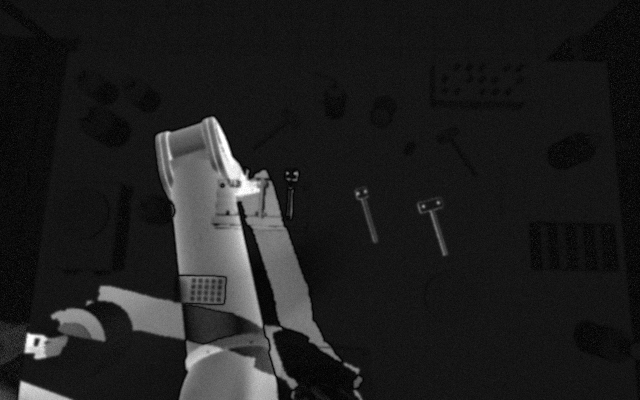

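```bash
python3 -c "
from h import *
print(hand_in());st()"
```

```text
the job is handed in; nothing more can be done
None
the job is handed in; nothing more can be done
```

Both loose paddles are clipped into the rail: large at the robot's left, small at its right, with the middle one left in place. The blades point away from the robot. I handed the job in at about 28 s. No verdict is given, so this rests on my own checks.

**How it was done:** The tool can only spin about the vertical, so I couldn't tilt a paddle with the wrist. I tilted each one in the grip by resting its blade on the keeper bar, to about 16–18°. Then I slid the plain end under the keeper and pressed the shaft down into its clip.

**Last checks:**
- **Height:** all three shafts measure level, with their tops at about 34–36 mm against the nominal 36 mm. A follow-up push of about 19 N on the large shaft met solid resistance. The small one took a brief push of about 65 N at the wrist, under the 120 N limit.
- **Position along the rail:** all three blades line up to within about 1 mm.
- **Other things on the bench:** the before-and-after overhead pictures show none of the visible ones moved. The calculator was mostly hidden under the arm in the last one, but it looked in place in an earlier picture. The flask beside the arm's shadow looked unmoved too.

**What needed mending:** the large paddle first sat about 10 mm too far out, at the edge of the allowed range, so I pushed it back into line by its blade end. It was also rolled about 3°, so I pressed on its high side. The last reading shows up to about 3° the other way, which is close to the depth noise, and I left it there.

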